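Refill the glue-stick dispenser beside the printers

TASK

Refill the sloping gravity-feed dispenser with the two capped glue sticks from the rack, one after the other: the thick stick first, so that it rolls down to the stop and will be the first to come out, then the slim one so that it rests right behind it. Leave the necked oil bottle lying in the rack.

Things in the scene. Friction and masses are not known exactly. Their poses are not given: they have to be found in the camera images.
- thick_stick: Thick glue stick: plain cylinder 40 mm in diameter, 92 mm long, white with a grey cap of the same diameter on its +x end, about 80 g. Origin at its centre, x along its axis (y and z turn as it rolls). It starts lying level in one place of the rack, axis parallel to the rack's x, centre 34 mm above the table. Grip it from above across its diameter at mid-length.
- slim_stick: Slim glue stick: the same white and grey cylinder, but 28 mm in diameter, 92 mm long, about 40 g. Origin at its centre, x along its axis. It starts lying in another place of the rack, axis parallel to the rack's x, centre 27 mm above the table.
- oil_bottle: Oil bottle, not to be loaded: white, lying in the remaining place of the rack, 34 mm in diameter over 70 mm of length, then a neck and black nozzle 12 mm thick, 30 mm long, towards +x. Origin on its axis, 40 mm from the flat bottom, 30 mm above the table; x along its axis. About 60 g.
- rack: Black rack fixed to the table: a 4 mm plate, 84 mm (x) by 270 mm (y), with three places at y = -90, 0, 90 mm. In each an item lies along x on two ribs 76 mm long, 16 mm high; the ribs' outer faces are 13 mm either side of the item's axis: fingers can pass beside them down to the plate. Which item lies where varies. Origin at the centre of its underside.
- dispenser: Slick brown dispenser fixed to the table: a lane 130 mm wide inside (x), 175 mm long, sloping down towards its +y at 15 degrees, side walls 34 mm above the floor, upper end open, a stop 30 mm high at the lower end. A black strap bridges the lane 19 to 41 mm uphill of the stop, 55 to 60 mm above the floor; sticks pass under it. Origin on the table, mid-width, 90 mm uphill of the stop; z up.
- load (a point): Loading point on the lane floor, mid-width, 135 mm uphill of the stop, 40 mm from the open upper end, 60 mm above the table. Open from above; the floor rises 15 degrees towards -y, so open fingers there need height. A stick let go 10 to 25 mm above the floor here, its axis along the dispenser's x, rolls down to the stop within about a second. Axes as the dispenser's.
- first_place (a point): Where the centre of the thick stick lies when it rests against the stop in the middle of the lane, 49 mm above the table. Axes as the dispenser's.
- second_place (a point): Where the centre of the slim stick lies when it rests on the lane floor against the uphill side of the thick stick. Axes as the dispenser's.
There are look-alikes about, which are no part of the job. What is shaped like the slim_stick but blue or brown is not meant. What is shaped like the thick_stick but green or turquoise is not meant.

How it is judged:
By the outcome, as a careful person would: the job done as asked, in the order asked, and still so for the second after the job is handed in, with the robot touching nothing.
It also fails if it takes over 58 s, if anything falls off the work surface, if the arm or the gripper's body presses on something with over 40 N, if the wrist force passes 120 N, or if a joint passes its speed limit or range.

ROBOT

A 7-joint arm with a two-finger parallel gripper is mounted at the origin on the work surface. World frame = base frame: x ahead of the robot, y to its left, z up, the work surface at z = 0. Lengths are in m, angles in rad, forces in N, time in s.
With the tool pointing down it reaches from about 0.4 to 0.85 m from the base axis. Payload 10.4 kg.
Tool frame: the origin (TCP) lies between the finger pads; the fingertips stand manip.finger_overhang ahead of it and the grasp point (between the pads) lies 11 mm behind it (manip.finger_overhang is the distance from the TCP to the fingertips, in m); x points along the fingers, z is the direction in which the jaws open and shut, and the axes are right-handed (so a half turn about x gives the same grasp; the last joint's range is limited). The gripper opens to 85 mm and grips with 20 to 120 N. Pads are 22 mm wide; open, the fingers measure 114 mm over their backs; the gripper's body (76 mm by 85 mm) begins 54 mm behind the grasp point. The pads swing forward as they close: fully open they stand 13 mm farther back than shut.
Start: joints at [1.164, 0.332, -0.065, 1.46, 0.022, 1.35, -0.088], TCP at [0.234, -0.58, 0.202] pointing down, gripper open.
Joint ranges: [-2.6, 2.6], [-0.5, 2.12], [-1.47, 1.34], [0.16, 2.42], [-1.27, 4.41], [0.06, 2.06], [-2.6, 2.6]. Speed limits (rad/s): [2.22, 2.22, 2.79, 2.79, 3.14, 3.14, 3.14].

INTERFACE

Orientations are given as a unit quaternion [x, y, z, w].
In Python, from workcell import get_obs, camera, workorder, manip gives the robot as it stands. The module is installed in compiled form; this text tells all that it offers.
- The arm moves only by the tool play_rows, never from a script. Its argument "increments" is text: rows parted by semicolons, each of 4 numbers parted by spaces: the shift along the tool's x, y, z in m, then the turn about the tool's x in rad. A call has 1 to 20 rows; each row shifts and turns the pose as measured when the row begins, along the tool's axes as they then stand; what a row does not reach is not made up. A row lasts 1/10 s, in which the tool goes at most 50 mm and 8.59 degrees, less where a joint would pass 70% of its speed; a pose out of reach is approached as far as the arm can. A call is refused whole if a number of a shift passes 0.05 or a number of a turn 0.15, either way. A call with a gripper value outside its range is refused whole. "hand" is the gripper command: -1 is fully open, 1 is shut, values between are in proportion, set as the call begins (left out, the last holds). The fingers move at their own pace and stop on an object; "squeeze" is the grip in N (left out, the last holds). Time passes only in rows, so rows that do not move let the fingers close. It gives the time, the measured TCP pose, the force and the opening at its end, in the units of the state.
- get_obs(): the state, without advancing time (a new reading comes with each control period).
- camera(name): name is "side" or "top"; returns a dict with "img" (400x640x3 uint8, blue, green, red), "fov_y" (degrees; the focal length in pixels is half the picture's height over the tangent of half this angle, whatever the lens; pixels are square), "cx", "cy" (the principal point, pixels), "R" (3x3) and "t" (3): a world point X has camera coordinates R X + t. Camera axes: x right, y down, z forward; pixel columns grow to the right and rows downward; lengths in m; the calibration is good to about 2 mm. A picture is of the moment at which its call begins. There is no depth.
- workorder.hand_in(): hands the job in, once; it reports no verdict.
The state is a dict: "clock": time; "joint_pos": joint angles; "joint_velocities": joint speeds; "tau": joint torques, N m; "position": TCP position; "ee_rot": TCP orientation; "ft_force": force on the tool from outside, world axes, zero at the start; "torque": the same for the moment, N m; "grip_width": opening from 0.0 (shut) to 1.0 (fully open).
Only numpy, scipy, OpenCV 4.12 (cv2) and the standard library are available. Lean on these libraries where they do the work, as an engineer would, in place of code of your own. Each camera call takes 0.05 s, during which the arm holds its last target.

## Working session

There is one attempt and no reset: what is moved stays moved. The work goes in short steps, Python scripts to look and compute and a tool call to move; the robot and the scene stay as the last step left them, time stands still between calls to the robot, and variables do not carry over. Pictures are saved under pics/ and viewed, and the job is handed in when it is done.

Besides the shell and the picture viewer there is one more tool, called after "Call:" as name(argument=value, ...) on one line, values as JSON. play_rows: Moves the arm, as the interface text tells. Its arguments: {"type":"object","properties":{"increments":{"type":"string"},"hand":{"type":"number"},"squeeze":{"type":"number"}},"required":["increments"]}

```bash
mkdir -p pics; python3 - <<'E'
from workcell import get_obs, camera, workorder, manip
import cv2,numpy as np
o=get_obs(); print(o, manip.finger_overhang)
for n in("side","top"):
    c=camera(n); cv2.imwrite(f"pics/{n}0.png",c["img"]); print(n,c["fov_y"],c["cx"],c["cy"],c["R"],c["t"])
E
```

```text
{'clock': 0.0, 'joint_pos': array([ 1.16440891,  0.33289929, -0.06470392,  1.46094371,  0.02159681,
        1.34988201, -0.0885654 ]), 'joint_velocities': array([ 0.00144508, -0.00231086,  0.00329079, -0.0016519 ,  0.00052782,
        0.00031531, -0.00023495]), 'tau': array([ 4.95399781e-04, -6.25441146e+01,  4.93447250e-02, -3.91609097e+01,
        1.61624153e-02,  9.78079566e-03,  9.34498507e-05]), 'position': array([ 0.23386376, -0.57915069,  0.2011977 ]), 'ee_rot': array([ 0.39574129,  0.58660606, -0.3952094 ,  0.5857403 ]), 'ft_force': array([-0.27733835, -0.45374584,  0.06598242]), 'torque': array([-0.05258035, -0.0236465 , -0.00897202]), 'grip_width': 1.0001052323486175} 0.008
side 55.014700004538376 322.1684949952225 200.90641730359079 [[-0.7429418  -0.66933468  0.00534555]
 [-0.46067258  0.50550656 -0.72955047]
 [ 0.48561122 -0.54447609 -0.68390609]] [0.34172558 0.32493861 0.63265085]
top 42.029341736298406 331.59803526411287 194.17351508485035 [[ 0.02344141 -0.9996125   0.01501152]
 [-0.99677608 -0.02452213 -0.07639444]
 [ 0.07673295 -0.01317233 -0.99696467]] [-0.10448144  0.48370829  1.19331513]
```

View pics/top0.png

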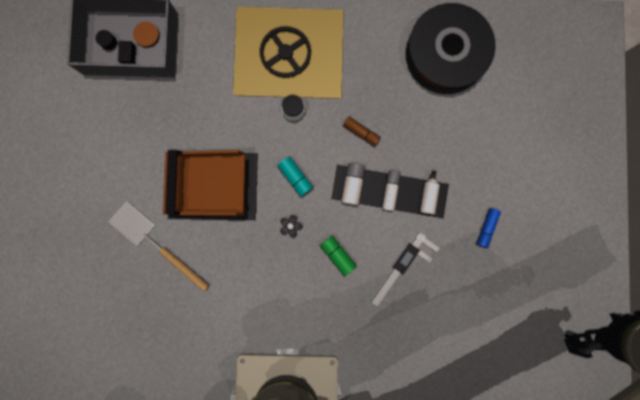

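View pics/side0.png

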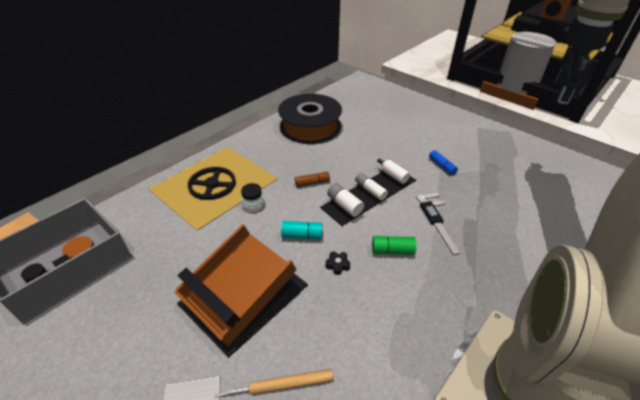

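The top view shows the rack at about (390,190). From left to right it holds the thick stick (354,184), the slim stick (391,190) and the bottle (430,194). The look-alikes are turquoise (295,176), green (338,256), brown (361,131) and blue (488,228). The dispenser is at (208,184), with its strap on the left, which is downhill. Next I'll enlarge and measure.

```bash
cat > h.py <<'E'
import numpy as np,cv2
from workcell import camera,get_obs
def ray(c,uv):
    f=200/np.tan(np.radians(c["fov_y"])/2)
    R=np.array(c["R"]);t=np.array(c["t"])
    d=R.T@np.array([(uv[0]-c["cx"])/f,(uv[1]-c["cy"])/f,1.]); return -R.T@t,d
def plane(c,uv,z):
    o,d=ray(c,uv); return o+d*(z-o[2])/d[2]
def proj(c,X):
    f=200/np.tan(np.radians(c["fov_y"])/2)
    p=np.array(c["R"])@np.array(X)+np.array(c["t"]); return p[:2]/p[2]*f+[c["cx"],c["cy"]]
E
python3 - <<'E'
from h import *
c=camera("top");s=camera("side")
a=cv2.resize(c["img"][135:235,150:470],None,fx=2.5,fy=2.5,interpolation=cv2.INTER_CUBIC)
b=cv2.resize(s["img"][130:360,170:430],None,fx=2.5,fy=2.5,interpolation=cv2.INTER_CUBIC)
cv2.imwrite("pics/topc.png",a);cv2.imwrite("pics/sidec.png",b)
hsv=cv2.cvtColor(c["img"],cv2.COLOR_BGR2HSV)
# items: white
m=((hsv[...,1]<50)&(hsv[...,2]>140)).astype(np.uint8); 
n,l,st,ce=cv2.connectedComponentsWithStats(m)
for i in range(1,n):
    if st[i,4]>60 and 330<ce[i][0]<450 and 150<ce[i][1]<220:
        p=np.argwhere(l==i)[:,::-1].astype(np.float32); print(st[i],ce[i],cv2.minAreaRect(p))
# rack dark
m=(hsv[...,2]<55).astype(np.uint8); m[:,:325]=0;m[:,455:]=0;m[:160]=0;m[225:]=0
p=np.argwhere(m)[:,::-1].astype(np.float32);r=cv2.minAreaRect(p);print("rack",r,[plane(c,q,.004)[:2].round(4) for q in cv2.boxPoints(r)])
# brown
m=((hsv[...,0]<20)&(hsv[...,1]>130)).astype(np.uint8); m[:,:150]=0;m[:,270:]=0;m[:140]=0;m[230:]=0
p=np.argwhere(m)[:,::-1].astype(np.float32);r=cv2.minAreaRect(p);print("brown",r,cv2.boxPoints(r))
E
```

```text
[343 177  18  27 371] [351.84366577 189.96495957] ((351.923095703125, 189.8845977783203), (14.316478729248047, 26.083446502685547), 11.309932708740234)
[422 180  17  33 379] [430.13720317 196.64643799] ((430.1756591796875, 195.94593811035156), (12.165525436401367, 32.715396881103516), 9.462322235107422)
[384 184  13  26 248] [390.21774194 196.59274194] ((390.219970703125, 196.54000854492188), (9.74925708770752, 25.670063018798828), 10.30484676361084)
rack ((390.589599609375, 186.66761779785156), (111.6099853515625, 44.17261505126953), 8.746162414550781) [array([ 0.4735, -0.0945]), array([ 0.5776, -0.108 ]), array([ 0.5437, -0.3708]), array([ 0.4397, -0.3555])]
brown ((204.0, 183.0), (66.0, 82.0), 90.0) [[163. 150.]
 [245. 150.]
 [245. 216.]
 [163. 216.]]
```

View pics/topc.png

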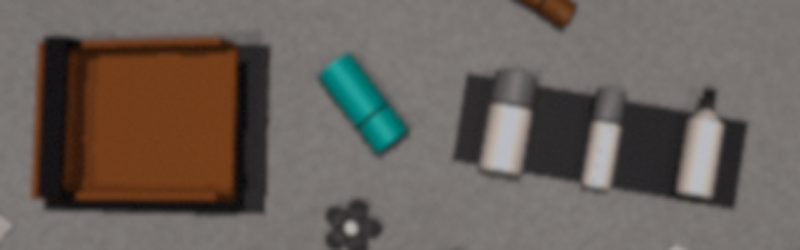

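View pics/sidec.png

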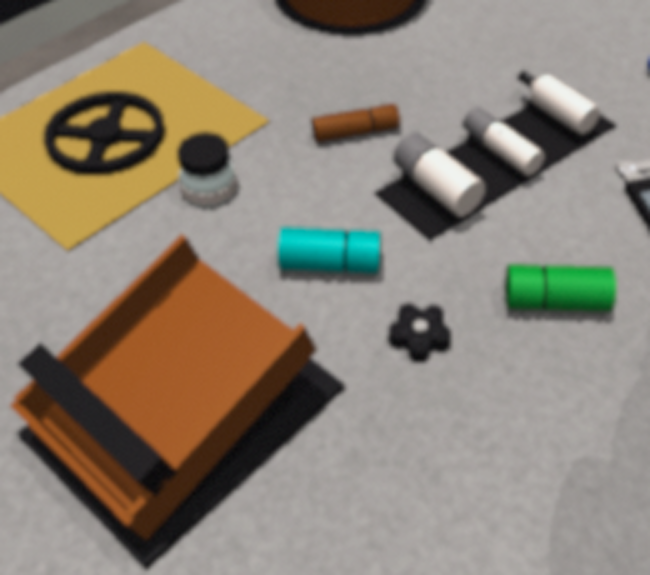

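Both crops confirm it: the thick stick (grey cap, no neck) is at top pixel (354,184), the slim one at (391,190), and the item at (430,194) has the black nozzle, so it's the bottle. Next I'll get precise edges from larger crops.

```bash
python3 - <<'E'
from h import *
c=camera("top");s=camera("side")
cv2.imwrite("pics/t2.png",cv2.resize(c["img"][140:230,155:265],None,fx=6,fy=6,interpolation=cv2.INTER_CUBIC))
cv2.imwrite("pics/s2.png",cv2.resize(s["img"][220:360,170:310],None,fx=4,fy=4,interpolation=cv2.INTER_CUBIC))
cv2.imwrite("pics/t3.png",cv2.resize(c["img"][155:225,328:453],None,fx=6,fy=6,interpolation=cv2.INTER_CUBIC))
E
```

```text
(no output)
```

View pics/t2.png

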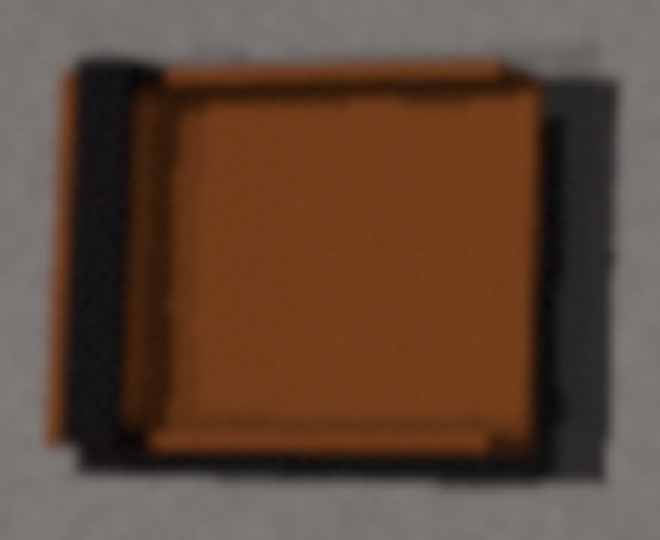

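View pics/s2.png

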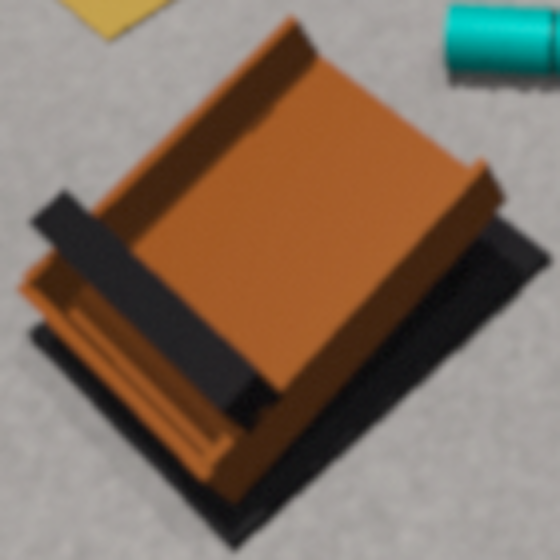

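View pics/t3.png

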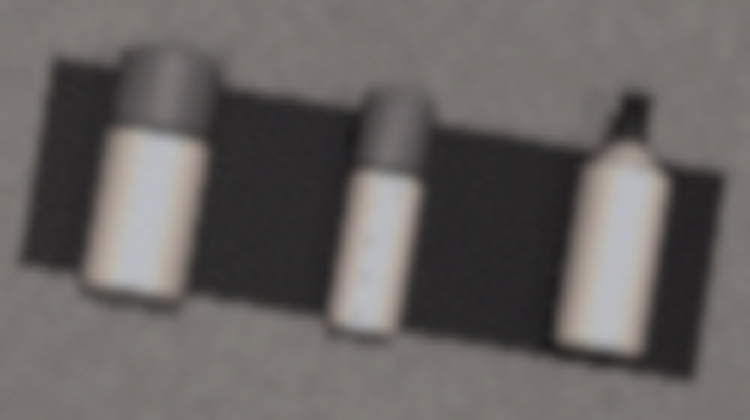

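```bash
python3 - <<'E'
from h import *
c=camera("top");s=camera("side")
T3=lambda p:(328+(p[0]+.5)/6-.5,155+(p[1]+.5)/6-.5)
T2=lambda p:(155+(p[0]+.5)/6-.5,140+(p[1]+.5)/6-.5)
S2=lambda p:(170+(p[0]+.5)/4-.5,220+(p[1]+.5)/4-.5)
print("cam",ray(c,(0,0))[0],ray(s,(0,0))[0])
C=[plane(c,T3(p),.004)[:2] for p in[(55,60),(723,173),(695,378),(22,265)]];C=np.array(C)
print("rack corners",C.round(4),"ctr",C.mean(0)); 
ex=(C[0]-C[3]+C[1]-C[2]);ey=(C[0]-C[1]+C[3]-C[2])
print("len",np.linalg.norm(ex)/2,np.linalg.norm(ey)/2,"yaw ex",np.arctan2(ex[1],ex[0]),"yaw ey",np.arctan2(-ey[0],ey[1]))
yaw=np.arctan2(-ey[0],ey[1]);u=np.array([np.cos(yaw),np.sin(yaw)]);v=np.array([-u[1],u[0]])
for n,cs,z in(("thick",[(85,292),(183,300),(218,55),(122,43)],.034),("slim",[(328,328),(402,336),(434,92),(362,85)],.027)):
    P=np.array([plane(c,T3(p),z)[:2] for p in cs]);m=P.mean(0)
    ax=P[2]+P[3]-P[0]-P[1]
    print(n,m.round(4),"L",np.linalg.norm(ax)/2,"yaw",np.arctan2(ax[1],ax[0]),"in rack",(m-C.mean(0))@u,(m-C.mean(0))@v)
for k in(90,0,-90):print(k,C.mean(0)+v*k/1000)
def tri(a,b):
    o1,d1=ray(c,a);o2,d2=ray(s,b);A=np.c_[d1,-d2];q=np.linalg.lstsq(A,o2-o1,rcond=None)[0]
    p1=o1+d1*q[0];p2=o2+d2*q[1];return (p1+p2)/2,np.linalg.norm(p1-p2)
print("floor upper corners plane", plane(c,T2((541,83)),.0704),plane(c,T2((529,457)),.0704), plane(c,T2((541,85)),.0704)-plane(c,T2((529,457)),.0704))
print("side L floor/R", plane(s,S2((318,55)),.0704),plane(s,S2((475,170)),.0704))
print("walltop inner/upper +x", tri(T2((500,62)),S2((293,18))))
print("walltop -x", tri(T2((490,450)),S2((484,160))))
print("wall left end +x",plane(c,T2((68,75)),.054),plane(c,T2((48,442)),.054))
B=[plane(c,T2(p),0.004)[:2] for p in[(616,82),(605,480),(80,470)]];print("base",B)
print("base side",[plane(s,S2(p),0.004)[:2] for p in[(550,260),(235,545),(33,333)]])
E
```

```text
cam [ 0.39303146 -0.07686066  1.22821407] [0.09635018 0.40893344 0.66790617]
rack corners [[ 0.5578 -0.1036]
 [ 0.5196 -0.3685]
 [ 0.4384 -0.358 ]
 [ 0.4764 -0.0925]] ctr [ 0.49806782 -0.23063014]
len 0.08204267052828418 0.2679275715967862 yaw ex -0.13234457136665911 yaw ey -0.14281026042765904
thick [ 0.5114 -0.1412] L 0.09642197730026586 yaw -0.12376608491306544 in rack 0.0004391201977136967 0.09039103702621909
slim [ 0.4996 -0.2307] L 0.09548003333348477 yaw -0.11958812832600811 in rack 0.0015310039294136079 0.00018333517465801152
90 [ 0.5108771  -0.14154635]
0 [ 0.49806782 -0.23063014]
-90 [ 0.48525854 -0.31971393]
floor upper corners plane [0.56883884 0.10435893 0.0704    ] [0.42931484 0.10373935 0.0704    ] [0.13877163 0.00059236 0.        ]
side L floor/R [0.56689835 0.10926002 0.0704    ] [0.4527316  0.10668804 0.0704    ]
walltop inner/upper +x (array([0.57229685, 0.11551488, 0.0993243 ]), np.float64(0.001452697586912233))
walltop -x (array([0.43251375, 0.11453841, 0.10236378]), np.float64(0.005253187354462464))
wall left end +x [0.56978142 0.28514124 0.054     ] [0.43113311 0.28598556 0.054     ]
base [array([0.5800805 , 0.08524984]), array([0.42312535, 0.0841509 ]), array([0.42214518, 0.28849682])]
base side [array([0.42257628, 0.08760811]), array([0.42246168, 0.28893297]), array([0.58123748, 0.28906949])]
```

```bash
cat >> h.py <<'E'
from scipy.spatial.transform import Rotation as Ro
def go(target,yaw,show=True):
    """shift in tool axes to target TCP and turn about tool x so that jaw axis is world dir yaw+90deg"""
    o=get_obs();R=Ro.from_quat(o["ee_rot"]).as_matrix()
    a=np.arctan2(R[1,2],R[0,2]); want=yaw+np.pi/2
    d=(want-a+np.pi/2)%np.pi-np.pi/2
    print("t",round(float(o["clock"]),2),"pos",o["position"].round(4),"x",R[:,0].round(3),"z",R[:,2].round(3),"w",round(float(o["grip_width"]),3),"F",o["ft_force"].round(1),"q",np.round(o["joint_pos"],2))
    turn=-d # x down
    print(" shift tool",(R.T@(np.array(target)-o["position"])).round(4),"turn",round(float(turn),4))
    R2=R@Ro.from_euler("x",turn).as_matrix()
    print(" after turn: shift",(R2.T@(np.array(target)-o["position"])).round(4),"z",R2[:,2].round(3))
E
python3 -c "
from h import *
go([.511,-.1413,.16],-.135)"
```

```text
t 0.4 pos [ 0.234  -0.5795  0.2019] x [-0.  0. -1.] z [ 0.374 -0.927 -0.   ] w 0.998 F [-0.3  0.6  0. ] q [ 1.16  0.33 -0.06  1.46  0.02  1.35 -0.09]
 shift tool [ 0.042   0.4209 -0.3026] turn 0.5188
 after turn: shift [ 0.042   0.2155 -0.4715] z [-0.135 -0.991 -0.   ]
```

Call:
play_rows(increments="0 0 0 0.13;0 0 0 0.13;0 0 0 0.13;0 0 0 0.13;0 0 0 0", hand=-1)

```text
clock: 0.9
position: [0.2339, -0.5794, 0.2018]
ee_rot: [0.537, 0.46, -0.537, 0.46]
ft_force: [0.7, -0.2, 0.7]
grip_width: 1.0
```

```bash
python3 -c "
from h import *
go([.511,-.1413,.16],-.135)"
```

```text
t 0.9 pos [ 0.2339 -0.5794  0.2018] x [-0.  0. -1.] z [-0.155 -0.988 -0.   ] w 1.0 F [ 0.7 -0.2  0.7] q [ 1.11  0.33  0.01  1.46 -0.    1.35 -0.61]
 shift tool [ 0.042   0.206  -0.4757] turn -0.0203
 after turn: shift [ 0.042   0.2156 -0.4714] z [-0.135 -0.991 -0.   ]
```

Call:
play_rows(increments="0.003 0.017 -0.038 0;0.003 0.017 -0.038 0;0.003 0.017 -0.038 0;0.003 0.017 -0.038 0;0.003 0.017 -0.038 0;0.003 0.017 -0.038 0;0.003 0.017 -0.038 0;0.003 0.017 -0.038 0;0.003 0.017 -0.038 0;0.003 0.017 -0.038 0;0.003 0.017 -0.038 -0.02;0.003 0.017 -0.038 0;0 0 0 0")

```text
clock: 2.2
position: [0.504, -0.1384, 0.1643]
ee_rot: [-0.519, -0.478, 0.52, -0.481]
ft_force: [0.9, -0.3, 0.7]
grip_width: 1.003
```

```bash
python3 -c "
from h import *
go([.511,-.1413,.10],-.135)"
```

```text
t 2.2 pos [ 0.504  -0.1384  0.1643] x [ 0.002 -0.005 -1.   ] z [-0.08  -0.997  0.005] w 1.003 F [ 0.9 -0.3  0.7] q [ 0.54  0.16 -0.39  1.77  0.07  1.23 -1.52]
 shift tool [0.0644 0.0071 0.002 ] turn 0.0549
 after turn: shift [0.0644 0.0072 0.0016] z [-0.135 -0.991  0.004]
```

Call:
play_rows(increments="0 0 0 0.055;0.02 0.004 0.001 0;0.02 0.003 0.001 0;0.02 0 0 0;0 0 0 0")

```text
clock: 2.7
position: [0.512, -0.1412, 0.1037]
ee_rot: [-0.527, -0.468, 0.528, -0.473]
ft_force: [-0.9, 0.9, -0.9]
grip_width: 1.0
```

```bash
python3 -c "
from h import *
go([.511,-.1413,.020],-.135)
c=camera('top');s=camera('side')
cv2.imwrite('pics/t4.png',cv2.resize(c['img'][135:235,300:460],None,fx=5,fy=5,interpolation=cv2.INTER_CUBIC))
cv2.imwrite('pics/s4.png',cv2.resize(s['img'][80:240,290:450],None,fx=3.7,fy=3.7,interpolation=cv2.INTER_CUBIC))
"
```

```text
t 2.7 pos [ 0.512  -0.1412  0.1037] x [ 0.004 -0.006 -1.   ] z [-0.114 -0.993  0.006] w 1.0 F [-0.9  0.9 -0.9] q [ 0.52  0.23 -0.38  1.82  0.1   1.11 -1.58]
 shift tool [ 0.0837 -0.0014 -0.0003] turn 0.021
 after turn: shift [ 0.0837 -0.0014 -0.0003] z [-0.135 -0.991  0.006]
```

View pics/s4.png

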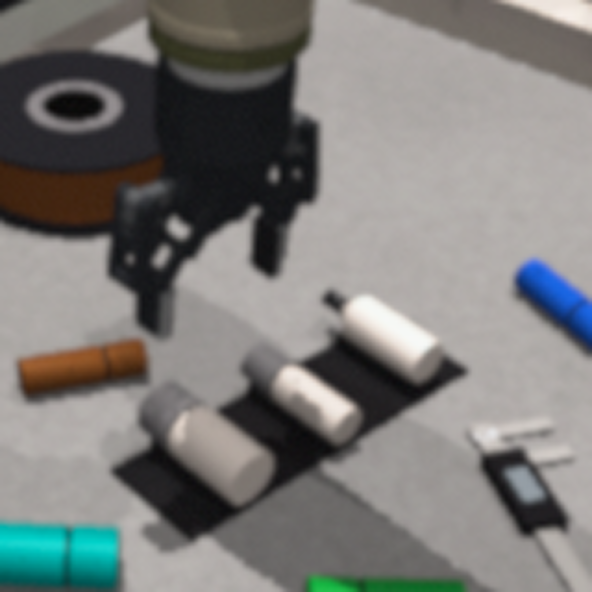

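The gripper is open above and beyond the sticks in this oblique view, centred between the fingers at about crop (210,300). I'll descend.

Call:
play_rows(increments="0 -0.001 0 0.02;0.02 0 0 0;0.02 0 0 0;0.015 0 0 0;0 0 0 0")

```text
clock: 3.3
position: [0.5171, -0.1436, 0.0569]
ee_rot: [0.535, 0.457, -0.531, 0.472]
ft_force: [-0.0, 0.2, 0.3]
grip_width: 0.995
```

```bash
python3 -c "
from h import *
go([.511,-.1413,.020],-.135)
s=camera('side')
cv2.imwrite('pics/s5.png',cv2.resize(s['img'][80:240,270:430],None,fx=3.7,fy=3.7,interpolation=cv2.INTER_CUBIC))
"
```

```text
t 3.3 pos [ 0.5171 -0.1436  0.0569] x [ 0.018 -0.011 -1.   ] z [-0.137 -0.991  0.008] w 0.995 F [-0.   0.2  0.3] q [ 0.51  0.28 -0.38  1.86  0.13  1.   -1.63]
 shift tool [ 0.0367 -0.0071 -0.0018] turn -0.0024
 after turn: shift [ 0.0367 -0.0071 -0.0018] z [-0.135 -0.991  0.008]
```

View pics/s5.png

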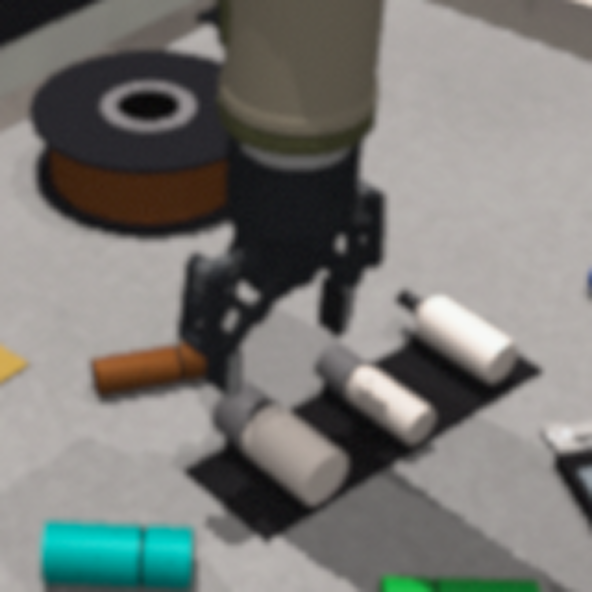

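```bash
python3 -c "
from h import *
s=camera('side')
for X in([.517,-.1436,.062],[.5229,-.1015,.062],[.5113,-.186,.062],[.511,-.1413,.034]): print(((proj(s,X)-[270,80])*3.7).round())
"
```

```text
[277. 399.]
[227. 428.]
[324. 372.]
[279. 437.]
```

```bash
python3 -c "
from h import *
go([.511,-.1413,.020],-.135)
s=camera('side');c=camera('top')
i=s['img'].copy();a=cv2.resize(i[120:230,290:420],None,fx=6,fy=6,interpolation=cv2.INTER_CUBIC)
j=c['img'];b=cv2.resize(j[135:235,300:430],None,fx=6,fy=6,interpolation=cv2.INTER_CUBIC)
for X in([.517,-.1436,.062],[.5229,-.1015,.062],[.5113,-.186,.062]):
  p=proj(s,X);cv2.circle(a,tuple(int(v) for v in (p-[290,120])*6+2.5),4,(0,0,255),1)
  p=proj(c,X);cv2.circle(b,tuple(int(v) for v in (p-[300,135])*6+2.5),4,(0,0,255),1)
cv2.imwrite('pics/s6.png',a);cv2.imwrite('pics/t6.png',b)
"
```

```text
t 3.4 pos [ 0.5183 -0.1438  0.0587] x [ 0.021 -0.012 -1.   ] z [-0.137 -0.991  0.009] w 1.001 F [0.5 0.7 0.5] q [ 0.51  0.28 -0.38  1.86  0.13  1.   -1.63]
 shift tool [ 0.0385 -0.0084 -0.0018] turn -0.0023
 after turn: shift [ 0.0385 -0.0084 -0.0018] z [-0.135 -0.991  0.009]
```

View pics/s6.png

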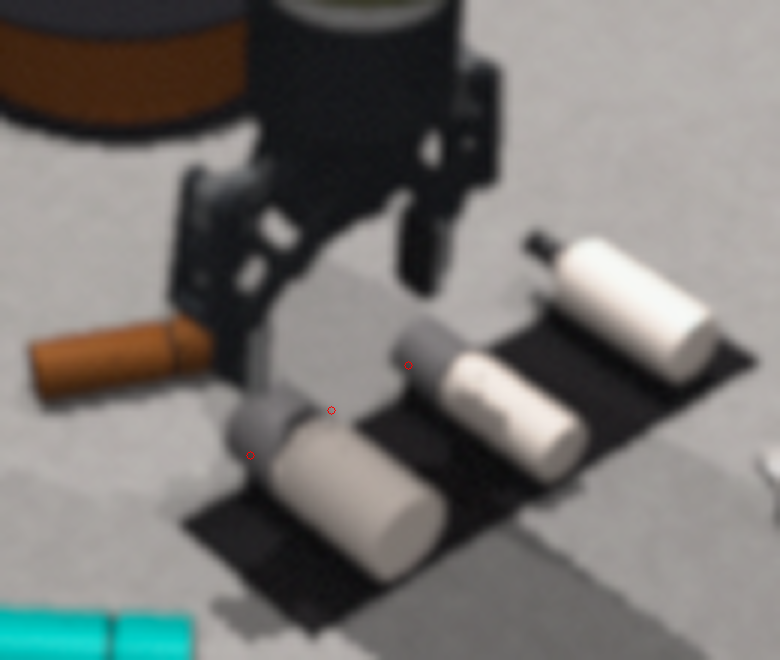

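View pics/t6.png

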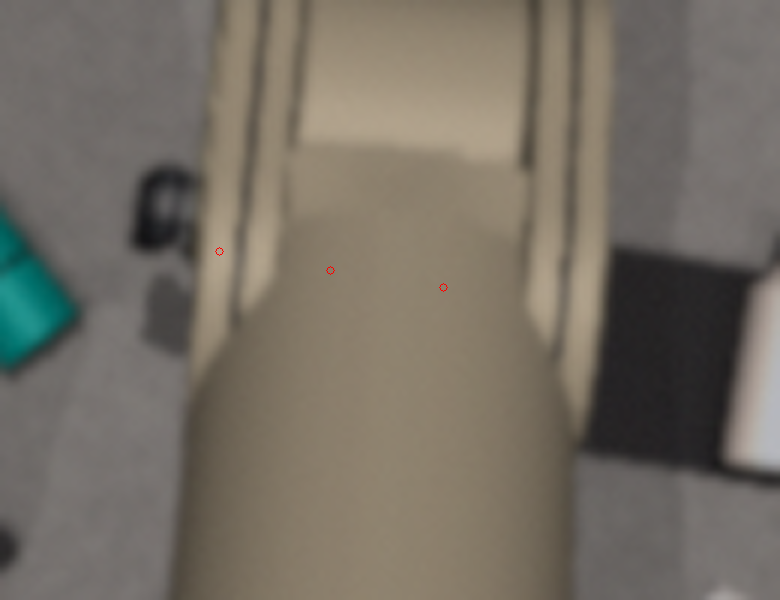

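Call:
play_rows(increments="0 0 0 0;0 0 0 0;0 0 0 0")

```text
clock: 3.8
position: [0.5198, -0.1441, 0.0611]
ee_rot: [0.537, 0.455, -0.529, 0.474]
ft_force: [0.3, 0.2, 0.6]
grip_width: 1.002
```

```bash
python3 -c "
from h import *
go([.511,-.1413,.020],-.135)
go([.511,-.1413,.020],-.135)
s=camera('side');c=camera('top')
go([.511,-.1413,.020],-.135)
print(get_obs()['joint_velocities'].round(3))
cv2.imwrite('pics/s7.png',s['img']);cv2.imwrite('pics/t7.png',c['img'])
print(proj(c,[0,0,0]),proj(c,[0,0,.1]),proj(s,[0,0,0]))
"
```

```text
t 3.8 pos [ 0.5198 -0.1441  0.0611] x [ 0.025 -0.013 -1.   ] z [-0.137 -0.991  0.009] w 1.002 F [0.3 0.2 0.6] q [ 0.51  0.28 -0.38  1.86  0.13  1.   -1.63]
 shift tool [ 0.0409 -0.0101 -0.002 ] turn -0.0024
 after turn: shift [ 0.0409 -0.0101 -0.002 ] z [-0.135 -0.991  0.009]
t 3.8 pos [ 0.5198 -0.1441  0.0611] x [ 0.025 -0.013 -1.   ] z [-0.137 -0.991  0.009] w 1.002 F [0.3 0.2 0.6] q [ 0.51  0.28 -0.38  1.86  0.13  1.   -1.63]
 shift tool [ 0.0409 -0.0101 -0.002 ] turn -0.0024
 after turn: shift [ 0.0409 -0.0101 -0.002 ] z [-0.135 -0.991  0.009]
t 3.9 pos [ 0.5197 -0.1442  0.061 ] x [ 0.024 -0.013 -1.   ] z [-0.137 -0.991  0.009] w 1.004 F [-0.2  0.2  0.2] q [ 0.51  0.28 -0.38  1.86  0.13  1.   -1.63]
 shift tool [ 0.0407 -0.0101 -0.002 ] turn -0.0024
 after turn: shift [ 0.0407 -0.01   -0.002 ] z [-0.135 -0.991  0.009]
[ 0.001  0.004 -0.001  0.002  0.001 -0.002  0.001]
[286.01488806 405.20568889] [282.57406357 420.80703198] [529.62674078 398.17346034]
```

View pics/s7.png

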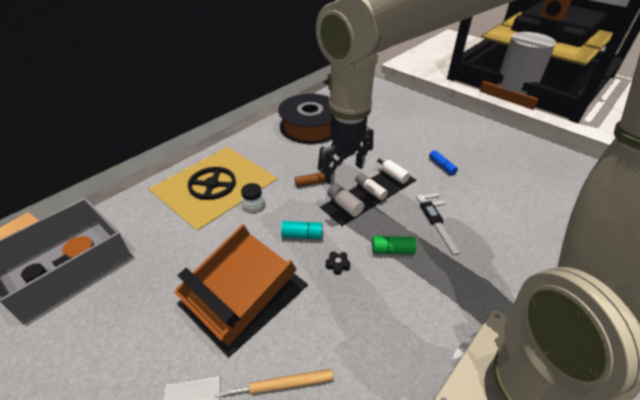

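View pics/t7.png

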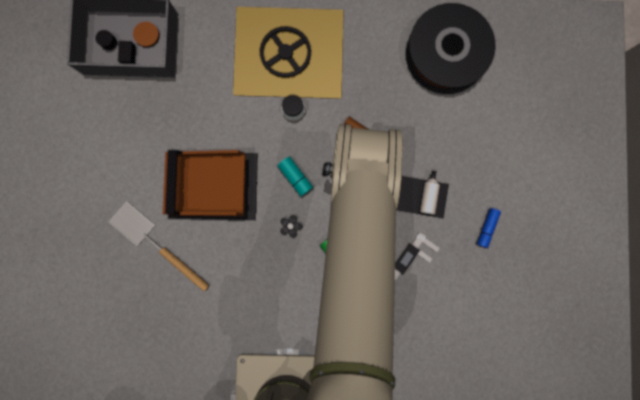

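```bash
python3 -c "
from h import *
s=camera('side');c=camera('top')
for z in (.06,.09,.12,.15):
  X=[.5275,-.0877,z];print(z,'top',proj(c,X),'rayplane of (322.5,169.7)',plane(c,(322.5,169.7),z), 'side',proj(s,X), 'axis',((proj(s,[.52,-.144,z])-[290,120])*6).round())
b=cv2.resize(c['img'][150:200,310:350],None,fx=12,fy=12,interpolation=cv2.INTER_CUBIC)
cv2.imwrite('pics/t8.png',b)
a=cv2.resize(s['img'][90:190,300:400],None,fx=6,fy=6,interpolation=cv2.INTER_CUBIC);cv2.imwrite('pics/s8.png',a)
"
```

```text
0.06 top [330.02554117 174.4479035 ] rayplane of (322.5,169.7) [ 0.537854   -0.07045422  0.06      ] side [325.96203374 198.25929722] axis [323. 408.]
0.09 top [330.18920142 172.8908712 ] rayplane of (322.5,169.7) [ 0.53413492 -0.07061874  0.09      ] side [326.12137555 188.59037785] axis [327. 350.]
0.12 top [330.36163933 171.25033004] rayplane of (322.5,169.7) [ 0.53041585 -0.07078326  0.12      ] side [326.28836927 178.45713851] axis [330. 290.]
0.15 top [330.5435805  169.51937661] rayplane of (322.5,169.7) [ 0.52669677 -0.07094778  0.15      ] side [326.46357963 167.82531007] axis [334. 226.]
```

View pics/t8.png

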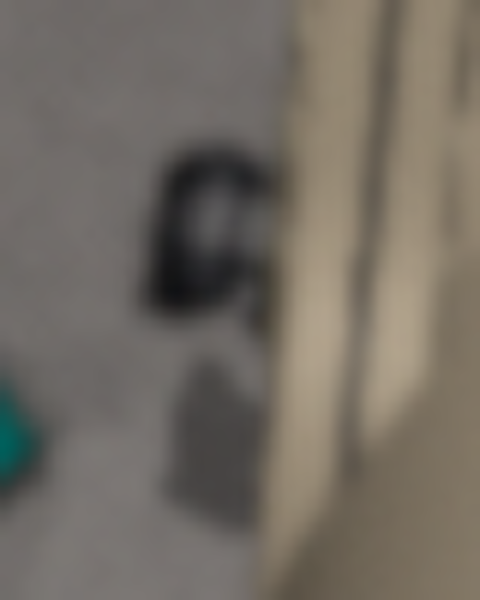

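View pics/s8.png

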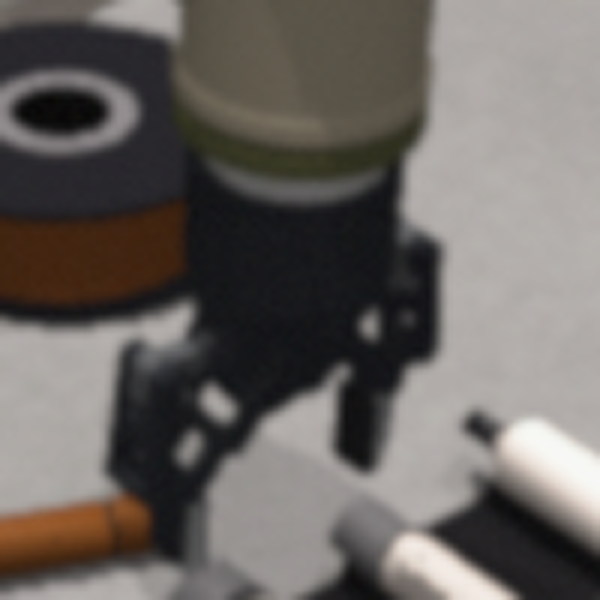

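Call:
play_rows(increments="0.01 -0.004 -0.001 0;0.01 -0.004 -0.001 0;0 0 0 0;0 0 0 0;0 0 0 0;0 0 0 0")

```text
clock: 4.6
position: [0.5107, -0.1408, 0.0377]
ee_rot: [0.536, 0.456, -0.53, 0.473]
ft_force: [0.0, -0.4, 0.9]
grip_width: 0.998
```

```bash
python3 -c "
from h import *
go([.511,-.1413,.020],-.135)
s=camera('side');c=camera('top')
p=get_obs()['position']
j=np.array([-.137,-.991,0])
for z in np.arange(.03,.13,.02): print(z.round(3),((proj(s,[*(p+.049*j)[:2],z])-[300,90])*6).round(),((proj(s,[*(p-.049*j)[:2],z])-[300,90])*6).round())
a=cv2.resize(s['img'][90:190,300:400],None,fx=6,fy=6,interpolation=cv2.INTER_CUBIC);cv2.imwrite('pics/s9.png',a)
"
```

```text
t 4.6 pos [ 0.5107 -0.1408  0.0377] x [ 0.022 -0.012 -1.   ] z [-0.137 -0.991  0.009] w 0.998 F [ 0.  -0.4  0.9] q [ 0.51  0.29 -0.37  1.9   0.14  0.95 -1.64]
 shift tool [ 0.0177 -0.0001  0.0004] turn -0.0022
 after turn: shift [ 0.0177 -0.0001  0.0004] z [-0.135 -0.991  0.009]
0.03 [359. 606.] [181. 711.]
0.05 [362. 569.] [182. 674.]
0.07 [366. 532.] [183. 636.]
0.09 [370. 493.] [184. 597.]
0.11 [374. 453.] [185. 557.]
```

View pics/s9.png

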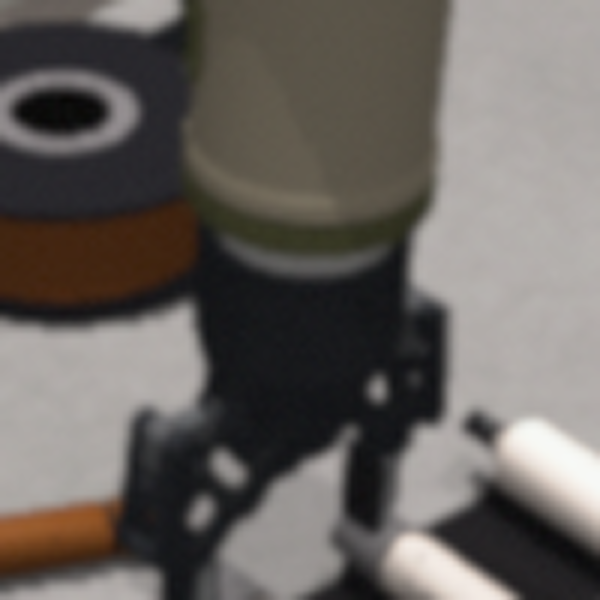

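Call:
play_rows(increments="0.01 0 0 0;0.008 0 0 0;0 0 0 0;0 0 0 0;0 0 0 0;0 0 0 0")

```text
clock: 5.3
position: [0.5114, -0.141, 0.018]
ee_rot: [0.536, 0.456, -0.53, 0.473]
ft_force: [0.3, 0.2, -0.1]
grip_width: 1.0
```

```bash
python3 -c "
from h import *
go([.511,-.1413,.020],-.135)
s=camera('side');c=camera('top')
p=get_obs()['position']
j=np.array([-.137,-.991,0])
for z in np.arange(.01,.09,.02): print(z.round(3),((proj(s,[*(p+.049*j)[:2],z])-[290,110])*6).round(),((proj(s,[*(p-.049*j)[:2],z])-[290,110])*6).round())
a=cv2.resize(s['img'][110:230,290:410],None,fx=6,fy=6,interpolation=cv2.INTER_CUBIC);a=cv2.convertScaleAbs(a,alpha=2,beta=0);cv2.imwrite('pics/s10.png',a[:600])
"
```

```text
t 5.3 pos [ 0.5114 -0.141   0.018 ] x [ 0.022 -0.012 -1.   ] z [-0.137 -0.991  0.009] w 1.0 F [ 0.3  0.2 -0.1] q [ 0.5   0.32 -0.37  1.91  0.16  0.91 -1.65]
 shift tool [-0.002  -0.0003  0.0004] turn -0.0022
 after turn: shift [-0.002  -0.0003  0.0003] z [-0.135 -0.991  0.009]
0.01 [415. 520.] [240. 625.]
0.03 [418. 485.] [241. 590.]
0.05 [422. 448.] [242. 553.]
0.07 [425. 411.] [243. 515.]
```

View pics/s10.png

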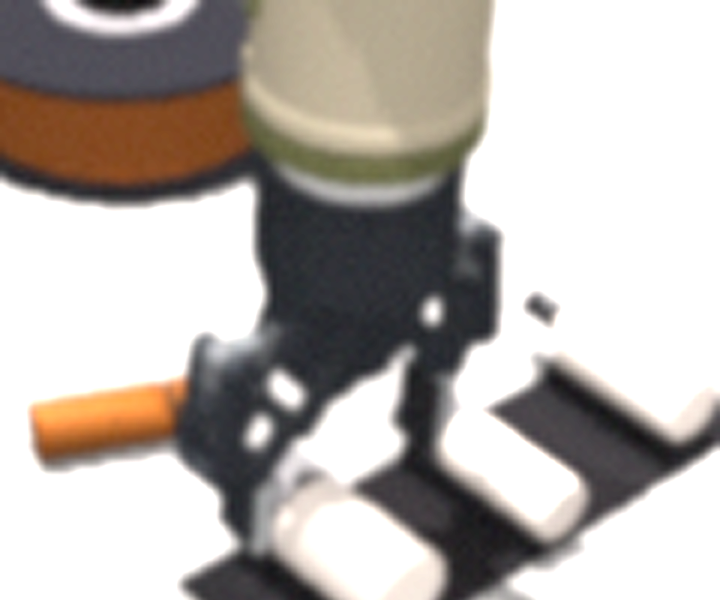

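```bash
python3 - <<'E'
from h import *
s=camera('side');c=camera('top')
def tri(a,b):
    o1,d1=ray(c,a);o2,d2=ray(s,b);q=np.linalg.lstsq(np.c_[d1,-d2],o2-o1,rcond=None)[0]
    p1=o1+d1*q[0];p2=o2+d2*q[1];return ((p1+p2)/2).round(4),np.linalg.norm(p1-p2).round(4)
print(tri((322,175),(321.2,147)),tri((323,169),(322,147)),tri((322,175),(320,168)))
a=cv2.resize(s['img'][130:210,310:400],None,fx=8,fy=7,interpolation=cv2.INTER_CUBIC);cv2.imwrite('pics/s11.png',cv2.convertScaleAbs(a,alpha=1.3))
b=cv2.resize(c['img'][150:210,310:410],None,fx=8,fy=8,interpolation=cv2.INTER_CUBIC);cv2.imwrite('pics/t11.png',cv2.convertScaleAbs(b,alpha=1.5))
E
```

```text
(array([ 0.5134, -0.0659,  0.2217]), np.float64(0.0152)) (array([ 0.5221, -0.0706,  0.2158]), np.float64(0.0053)) (array([ 0.5188, -0.0664,  0.1656]), np.float64(0.0125))
```

View pics/s11.png

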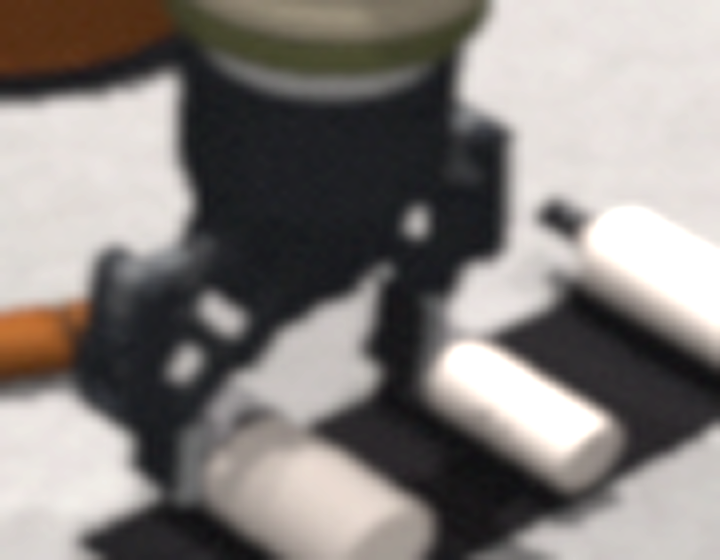

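View pics/t11.png

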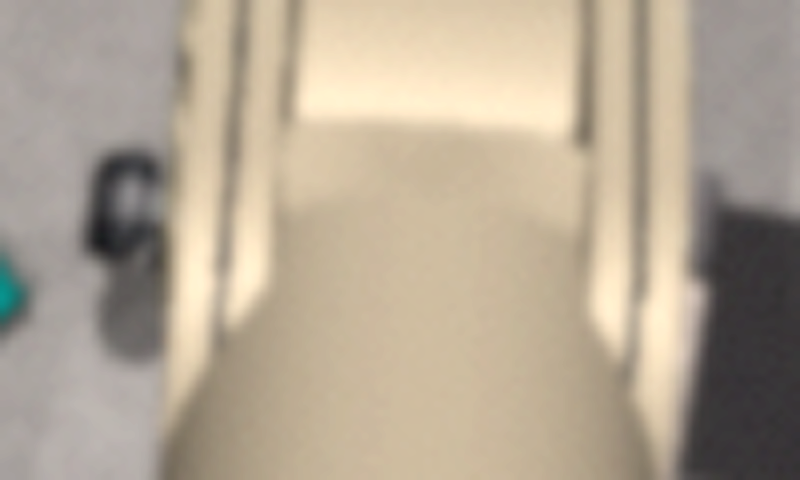

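Call:
play_rows(increments="0.004 0 0 0;0.004 0 0 0;0 0 0 0;0 0 0 0")

```text
clock: 5.9
position: [0.5116, -0.1412, 0.0094]
ee_rot: [0.536, 0.456, -0.53, 0.473]
ft_force: [0.5, 0.1, 0.7]
grip_width: 1.0
```

```bash
cat > look.py <<'E'
from h import *
import sys
go([.511,-.1413,.015],-.135)
s=camera('side')
p=get_obs()['position'];R=Ro.from_quat(get_obs()['ee_rot']).as_matrix();j=R[:,2]
a=cv2.resize(s['img'][130:220,310:400],None,fx=8,fy=6.6,interpolation=cv2.INTER_CUBIC);a=cv2.convertScaleAbs(a,alpha=1.3)
for k,col in((-.008+.013,(0,0,255)),(.034,(0,255,0))):
  for sg in(1,-1):
    q=(proj(s,p+sg*.049*j+[0,0,k])-[310,130])*[8,6.6]
    cv2.circle(a,tuple(int(v) for v in q),4,col,1)
cv2.imwrite(sys.argv[1],a)
E
python3 look.py pics/s12.png
```

```text
t 5.9 pos [ 0.5116 -0.1412  0.0094] x [ 0.022 -0.012 -1.   ] z [-0.137 -0.991  0.009] w 1.0 F [0.5 0.1 0.7] q [ 0.5   0.33 -0.37  1.92  0.16  0.89 -1.66]
 shift tool [-0.0056 -0.0004  0.0002] turn -0.0023
 after turn: shift [-0.0056 -0.0004  0.0002] z [-0.135 -0.991  0.009]
```

View pics/s12.png

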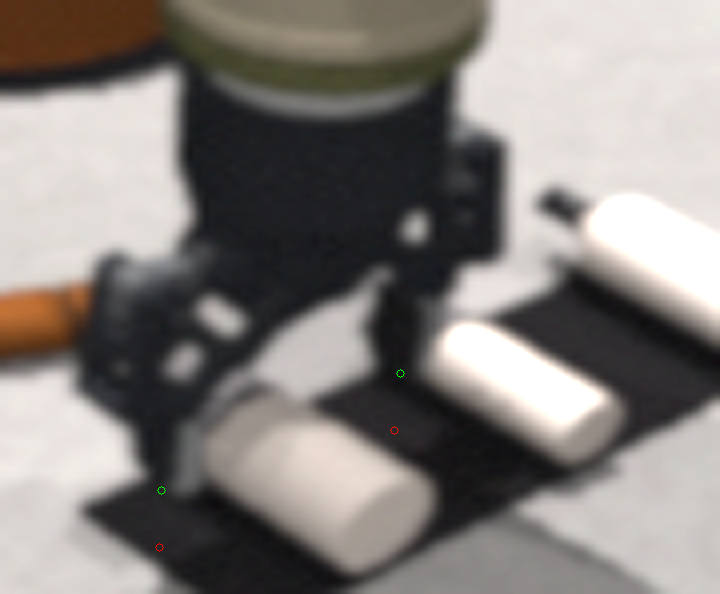

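Call:
play_rows(increments="0.003 0 0 0;0.003 0 0 0;0 0 0 0")

```text
clock: 6.25
position: [0.5117, -0.1413, 0.003]
ee_rot: [0.536, 0.456, -0.53, 0.473]
ft_force: [0.1, -1.2, -0.4]
grip_width: 0.998
```

Call:
play_rows(increments="0.003 0 0 0;0 0 0 0")

```text
clock: 6.45
position: [0.5118, -0.1413, -0.0003]
ee_rot: [0.536, 0.456, -0.53, 0.473]
ft_force: [-0.8, 0.5, -0.2]
grip_width: 1.002
```

Call:
play_rows(increments="0.002 0 0 0;0 0 0 0")

```text
clock: 6.65
position: [0.5118, -0.1414, -0.0025]
ee_rot: [0.536, 0.456, -0.53, 0.473]
ft_force: [-0.3, -0.4, -0.1]
grip_width: 1.0
```

Call:
play_rows(increments="0.003 0 0 0;0.003 0 0 0;0 0 0 0")

```text
clock: 6.95
position: [0.5121, -0.1415, -0.009]
ee_rot: [0.536, 0.456, -0.53, 0.473]
ft_force: [-0.4, 0.8, 0.0]
grip_width: 1.001
```

```bash
python3 look.py pics/s13.png
```

```text
t 6.95 pos [ 0.5121 -0.1415 -0.009 ] x [ 0.023 -0.012 -1.   ] z [-0.137 -0.991  0.009] w 1.001 F [-0.4  0.8  0. ] q [ 0.49  0.36 -0.36  1.93  0.18  0.86 -1.67]
 shift tool [-0.024  -0.0005  0.0002] turn -0.0024
 after turn: shift [-0.024  -0.0005  0.0002] z [-0.135 -0.991  0.009]
```

View pics/s13.png

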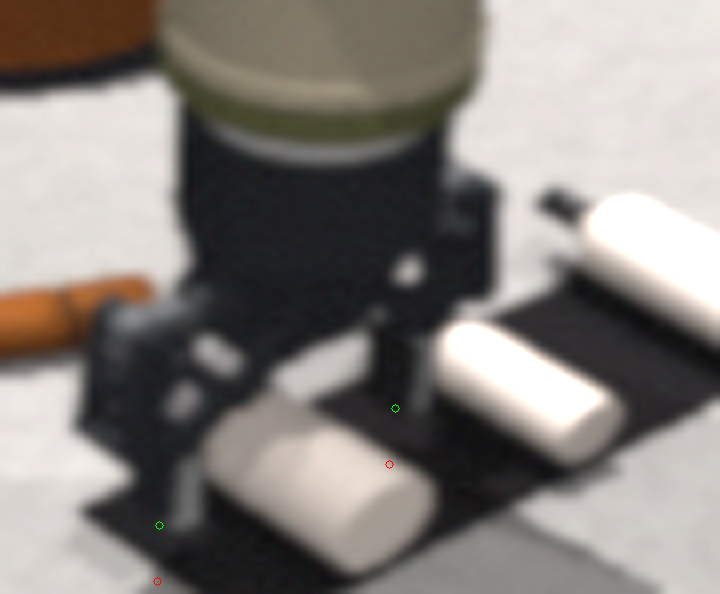

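Call:
play_rows(increments="0.004 0 0 0;0 0 0 0")

```text
clock: 7.2
position: [0.5123, -0.1416, -0.0131]
ee_rot: [0.536, 0.456, -0.53, 0.473]
ft_force: [-0.2, -0.2, 0.3]
grip_width: 0.996
```

Call:
play_rows(increments="0 0 0 0;0 0 0 0;0 0 0 0;0 0 0 0;0 0 0 0;0 0 0 0;0 0 0 0;0 0 0 0", hand=1, squeeze=30)

```text
clock: 8.0
position: [0.5124, -0.1414, -0.0129]
ee_rot: [0.536, 0.456, -0.53, 0.473]
ft_force: [0.3, 1.7, 1.5]
grip_width: 0.459
```

```bash
python3 look.py pics/s14.png
```

```text
t 8.0 pos [ 0.5124 -0.1414 -0.0129] x [ 0.023 -0.012 -1.   ] z [-0.137 -0.991  0.009] w 0.459 F [0.3 1.7 1.5] q [ 0.49  0.37 -0.36  1.93  0.18  0.85 -1.67]
 shift tool [-0.0279 -0.0007  0.0004] turn -0.0023
 after turn: shift [-0.0279 -0.0007  0.0004] z [-0.135 -0.991  0.009]
```

View pics/s14.png

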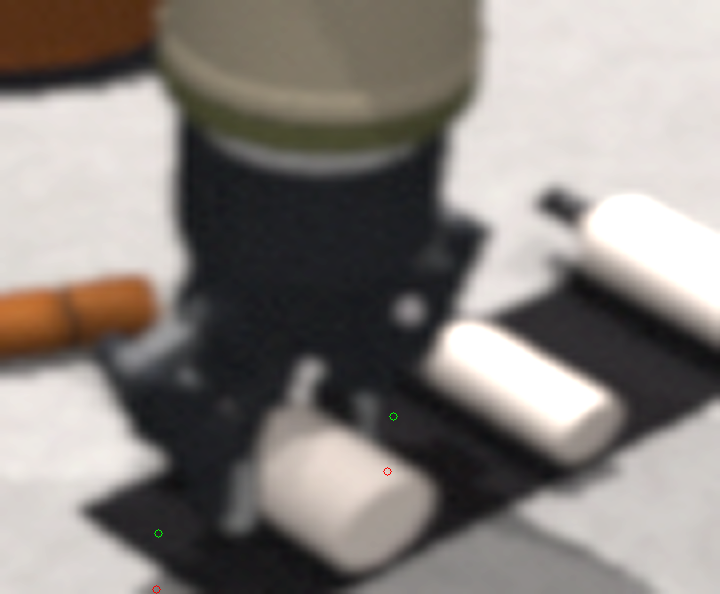

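Call:
play_rows(increments="-0.02 0 0 0;-0.03 0 0 0;-0.03 0 0 0;-0.03 0 0 0;-0.03 0 0 0;0 0 0 0;0 0 0 0")

```text
clock: 8.75
position: [0.5076, -0.1395, 0.131]
ee_rot: [0.536, 0.457, -0.53, 0.472]
ft_force: [0.8, -0.8, -0.7]
grip_width: 0.457
```

```bash
python3 -c "
from h import *
go([.500,.1445,.11],-.0)
s=camera('side');p=get_obs()['position']
a=cv2.resize(s['img'][60:230,260:430],None,fx=3.5,fy=3.5,interpolation=cv2.INTER_CUBIC)
for k,col in((.047,(0,255,0)),(0.018,(0,0,255))):
  q=(proj(s,p+[0,0,k])-[260,60])*3.5;cv2.circle(a,tuple(int(v) for v in q),4,col,1)
cv2.imwrite('pics/s15.png',a)
"
```

```text
t 8.75 pos [ 0.5076 -0.1395  0.131 ] x [ 0.02  -0.011 -1.   ] z [-0.137 -0.991  0.009] w 0.457 F [ 0.8 -0.8 -0.7] q [ 0.53  0.18 -0.39  1.82  0.08  1.14 -1.59]
 shift tool [ 0.0176 -0.0467 -0.2805] turn -0.1371
 after turn: shift [ 0.0176 -0.008  -0.2842] z [-0.    -1.     0.011]
```

View pics/s15.png

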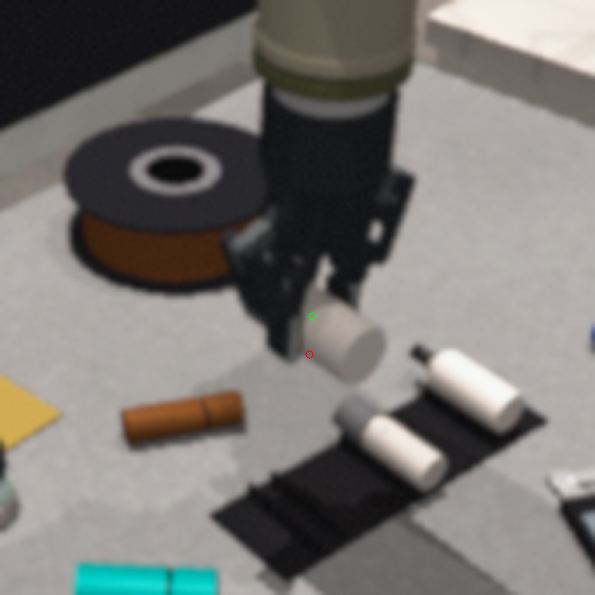

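Call:
play_rows(increments="0 0 0 -0.07;0 0 0 -0.067;0 -0.001 -0.03 0;0 -0.001 -0.03 0;0 -0.001 -0.03 0;0 -0.001 -0.03 0;0 -0.001 -0.03 0;0 -0.001 -0.03 0;0 -0.001 -0.03 0;0 -0.001 -0.03 0;0 0 -0.03 0;0 0 -0.02 0;0 0 0 0;0 0 0 0")

```text
clock: 10.2
position: [0.4889, 0.1598, 0.1109]
ee_rot: [-0.496, -0.5, 0.502, -0.502]
ft_force: [0.2, -0.1, -0.3]
grip_width: 0.459
```

```bash
cat > look2.py <<'E'
from h import *
import sys
go([.500,.1445,float(sys.argv[2])],0)
s=camera('side');c=camera('top');p=get_obs()['position']
a=cv2.resize(s['img'][130:330,170:340],None,fx=2.9,fy=2.9,interpolation=cv2.INTER_CUBIC)
for k,col in((.047,(0,255,0)),):
  q=(proj(s,p+[0,0,k])-[170,130])*2.9;cv2.circle(a,tuple(int(v) for v in q),4,col,1)
q=(proj(s,[.5,.1445,.06])-[170,130])*2.9;cv2.circle(a,tuple(int(v) for v in q),4,(255,0,0),1)
b=cv2.resize(c['img'][110:310,150:250],None,fx=2.9,fy=2.9,interpolation=cv2.INTER_CUBIC)
cv2.imwrite(sys.argv[1],np.hstack([a,b]))
E
python3 look2.py pics/s16.png .08
```

```text
t 10.2 pos [0.4889 0.1598 0.1109] x [-0.004 -0.009 -1.   ] z [ 0.004 -1.     0.009] w 0.459 F [ 0.2 -0.1 -0.3] q [ 0.15  0.23 -0.63  1.83  0.15  1.14 -2.09]
 shift tool [0.031  0.0112 0.015 ] turn 0.004
 after turn: shift [0.031  0.0112 0.015 ] z [-0.    -1.     0.009]
```

View pics/s16.png

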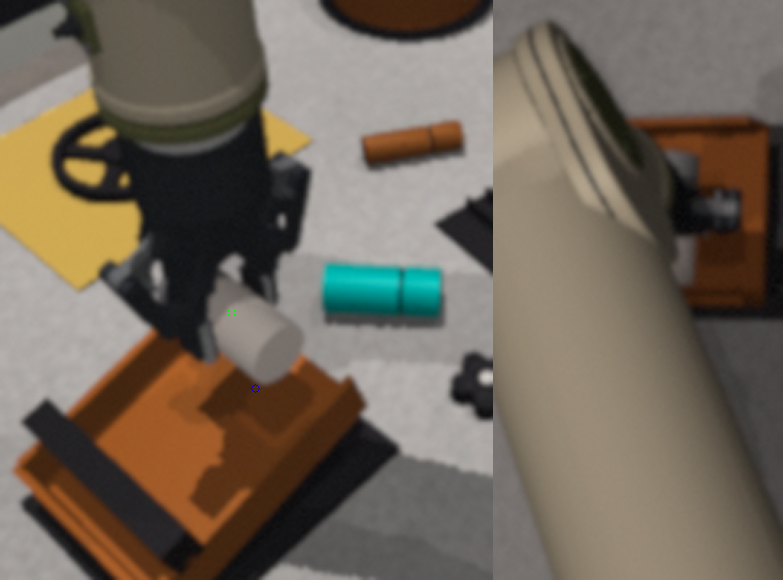

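Call:
play_rows(increments="0 0.006 0.008 0;0 0.005 0.007 0;0.01 0 0 0;0.01 0 0 0;0.01 0 0 0;0 0 0 0;0 0 0 0")

```text
clock: 11.0
position: [0.5011, 0.138, 0.0773]
ee_rot: [-0.497, -0.498, 0.505, -0.5]
ft_force: [0.3, 0.1, 0.4]
grip_width: 0.457
```

```bash
python3 look2.py pics/s17.png .052
```

```text
t 11.0 pos [0.5011 0.138  0.0773] x [-0.006 -0.011 -1.   ] z [-0.003 -1.     0.011] w 0.457 F [0.3 0.1 0.4] q [ 0.17  0.28 -0.6   1.85  0.19  1.08 -2.08]
 shift tool [ 0.0252 -0.001  -0.0068] turn -0.0035
 after turn: shift [ 0.0252 -0.001  -0.0068] z [ 0.    -1.     0.011]
```

View pics/s17.png

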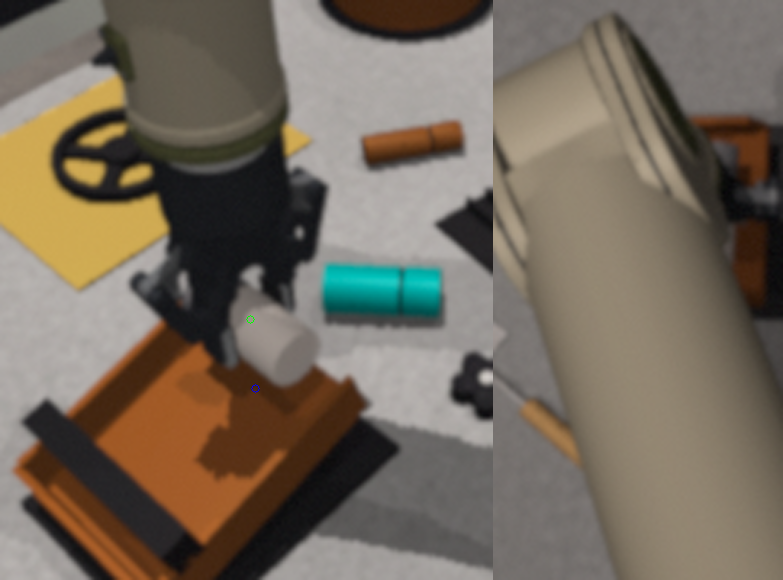

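```bash
python3 -c "
from h import *
go([.5,.1445,.052],0)
s=camera('side');c=camera('top')
a=cv2.resize(s['img'][200:280,230:300],None,fx=7,fy=7,interpolation=cv2.INTER_CUBIC)
b=cv2.resize(c['img'][140:220,195:265],None,fx=7,fy=7,interpolation=cv2.INTER_CUBIC)
b=cv2.convertScaleAbs(b,alpha=1.5)
cv2.imwrite('pics/s18.png',np.hstack([a,b])[:,:800] if 0 else cv2.resize(np.hstack([a,b]),(784,448)))
go([.5,.1445,.052],0)
"
```

```text
t 11.1 pos [0.5013 0.1381 0.0776] x [-0.005 -0.011 -1.   ] z [-0.003 -1.     0.011] w 0.461 F [-0.2  0.1 -0.4] q [ 0.17  0.28 -0.6   1.85  0.19  1.08 -2.08]
 shift tool [ 0.0256 -0.0011 -0.0067] turn -0.0033
 after turn: shift [ 0.0256 -0.0011 -0.0067] z [ 0.    -1.     0.011]
t 11.2 pos [0.5016 0.1381 0.0781] x [-0.004 -0.011 -1.   ] z [-0.004 -1.     0.011] w 0.457 F [ 0.  -0.1 -0.8] q [ 0.17  0.28 -0.6   1.85  0.19  1.08 -2.08]
 shift tool [ 0.026  -0.0016 -0.0067] turn -0.0035
 after turn: shift [ 0.026  -0.0015 -0.0067] z [ 0.    -1.     0.011]
```

View pics/s18.png

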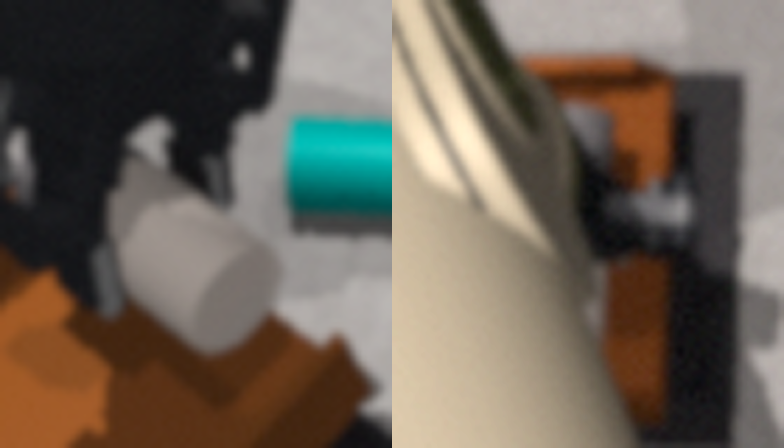

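```bash
python3 -c "
from h import *
s=camera('side');c=camera('top')
print(proj(s,[.455,.138,.125]),'obs 272.9 254.5')
print(plane(c,(233.9,165),.125),plane(c,(233.9,165),.145))
print('dispenser upper end col (672-392)/5.6+195',plane(c,(245,180),.0704))
print('cap end row', plane(c,(230,140+103/5.6),.125))
for z in(.115,.125,.135,.145):print(z,plane(s,(272.9,254.5),z))
"
```

```text
[273.38820765 252.94882349] obs 272.9 254.5
[0.53509109 0.11794585 0.125     ] [0.53251571 0.11441424 0.145     ]
dispenser upper end col (672-392)/5.6+195 [0.50908238 0.10164073 0.0704    ]
cap end row [0.54904955 0.12676444 0.125     ]
0.115 [0.45959027 0.13607941 0.115     ]
0.125 [0.45302062 0.14101432 0.125     ]
0.135 [0.44645097 0.14594923 0.135     ]
0.145 [0.43988132 0.15088413 0.145     ]
```

Call:
play_rows(increments="0.008 0 -0.006 0;0.008 0 0 0;0.008 0 0 0;0 0 0 0;0 0 0 0;0 0 0 0")

```text
clock: 11.9
position: [0.5013, 0.1445, 0.0515]
ee_rot: [-0.497, -0.498, 0.505, -0.501]
ft_force: [-0.6, -0.3, -0.6]
grip_width: 0.456
```

```bash
python3 look2.py pics/s19.png .052
```

```text
t 11.9 pos [0.5013 0.1445 0.0515] x [-0.004 -0.011 -1.   ] z [-0.003 -1.     0.011] w 0.456 F [-0.6 -0.3 -0.6] q [ 0.15  0.31 -0.6   1.87  0.21  1.03 -2.11]
 shift tool [-0.0004 -0.0013  0.    ] turn -0.0031
 after turn: shift [-0.0004 -0.0013  0.    ] z [ 0.    -1.     0.011]
```

View pics/s19.png

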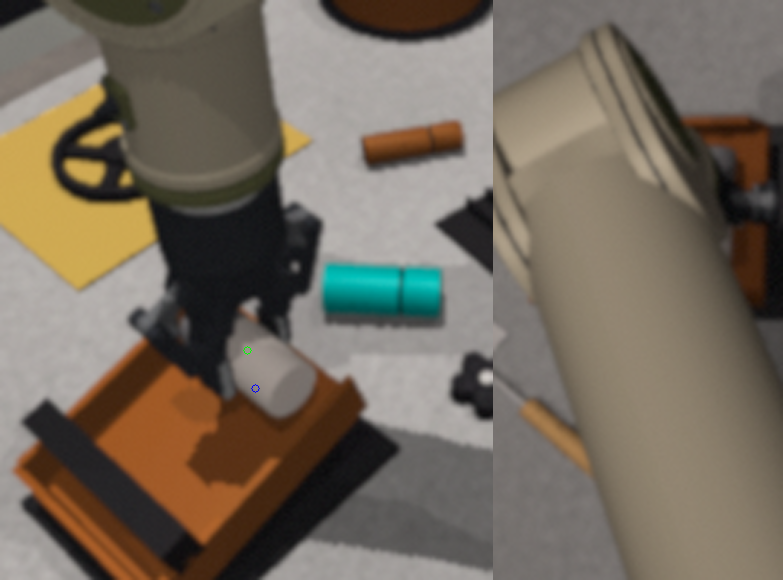

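Call:
play_rows(increments="0 0 0 0;0 0 0 0;0 0 0 0;0 0 0 0;-0.01 0 0 0;-0.01 0 0 0;-0.02 0 0 0;-0.03 0 0 0;-0.03 0 0 0;-0.03 0 0 0;0 0 0 0;0 0 0 0", hand=-1)

```text
clock: 13.2
position: [0.5025, 0.1468, 0.1939]
ee_rot: [-0.498, -0.497, 0.503, -0.502]
ft_force: [0.9, 0.5, 0.1]
grip_width: 1.003
```

```bash
python3 look2.py pics/s20.png .16;python3 -c "
from h import *
go([.4985,-.2307,.12],-.135)"
```

```text
t 13.2 pos [0.5025 0.1468 0.1939] x [ 0.001 -0.01  -1.   ] z [-0.002 -1.     0.01 ] w 1.003 F [0.9 0.5 0.1] q [ 0.19  0.16 -0.62  1.71  0.11  1.3  -2.03]
 shift tool [ 0.034  -0.0026  0.002 ] turn -0.0023
 after turn: shift [ 0.034  -0.0026  0.002 ] z [ 0.   -1.    0.01]
t 13.3 pos [0.5024 0.1469 0.1932] x [ 0.   -0.01 -1.  ] z [-0.002 -1.     0.01 ] w 1.001 F [ 0.8 -0.8 -0.7] q [ 0.19  0.17 -0.62  1.71  0.11  1.3  -2.03]
 shift tool [ 0.0769 -0.0031  0.3769] turn 0.1329
 after turn: shift [0.0769 0.0468 0.3739] z [-0.135 -0.991  0.009]
```

View pics/s20.png

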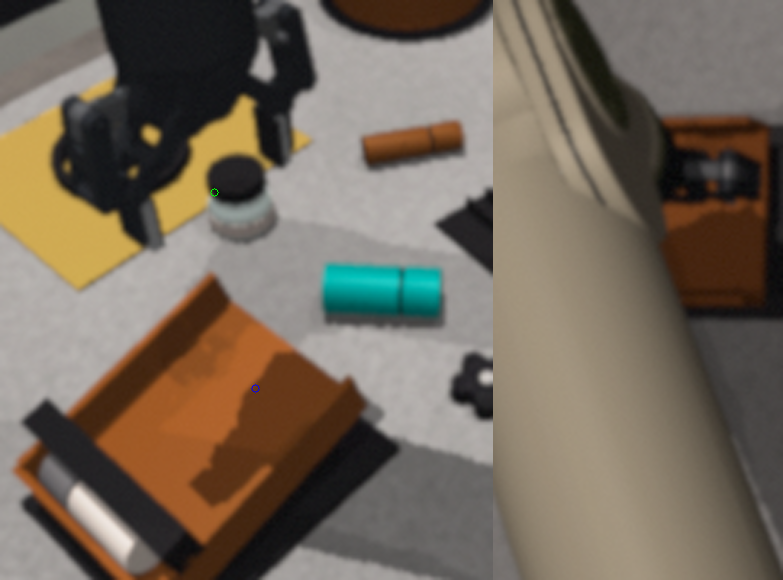

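The thick stick lies square against the stop, under the strap at crop (100,510). Now the slim one.

Call:
play_rows(increments="0 0 0 0.07;0 0 0 0.063;0.003 0.004 0.034 0;0.003 0.004 0.034 0;0.003 0.004 0.034 0;0.003 0.004 0.034 0;0.003 0.004 0.034 0;0.003 0.004 0.034 0;0.003 0.004 0.034 0;0.003 0.004 0.034 0;0.003 0.004 0.034 0;0.003 0.004 0.034 0;0.003 0.004 0.03 0;0 0 0 0;0 0 0 0")

```text
clock: 14.8
position: [0.4843, -0.2385, 0.147]
ee_rot: [-0.525, -0.469, 0.54, -0.46]
ft_force: [0.1, 1.4, -0.2]
grip_width: 0.999
```

```bash
python3 -c "
from h import *
go([.4985,-.2307,.06],-.135)"
```

```text
t 14.8 pos [ 0.4843 -0.2385  0.147 ] x [-0.025 -0.004 -1.   ] z [-0.136 -0.991  0.007] w 0.999 F [ 0.1  1.4 -0.2] q [ 0.63  0.22 -0.3   1.73  0.08  1.23 -1.4 ]
 shift tool [ 0.0866  0.0151 -0.0103] turn -0.0013
 after turn: shift [ 0.0866  0.0151 -0.0102] z [-0.135 -0.991  0.007]
```

Call:
play_rows(increments="0 0.007 -0.005 0;0.02 0.007 -0.005 0;0.02 0 0 0;0.02 0 0 0;0.015 0 0 0;0 0 0 0;0 0 0 0")

```text
clock: 15.5
position: [0.503, -0.2192, 0.0692]
ee_rot: [-0.524, -0.473, 0.536, -0.463]
ft_force: [0.4, 0.8, 0.7]
grip_width: 0.997
```

```bash
python3 -c "
from h import *
go([.4985,-.2307,.03],-.135)"
```

```text
t 15.5 pos [ 0.503  -0.2192  0.0692] x [-0.023 -0.    -1.   ] z [-0.123 -0.992  0.003] w 0.997 F [0.4 0.8 0.7] q [ 0.59  0.32 -0.31  1.79  0.12  1.08 -1.46]
 shift tool [ 0.0393 -0.0021  0.0118] turn 0.0113
 after turn: shift [ 0.0393 -0.002   0.0119] z [-0.135 -0.991  0.004]
```

Call:
play_rows(increments="0 -0.001 0.006 0.011;0 -0.001 0.006 0;0 0 0 0;0.01 0 0 0;0.01 0 0 0;0 0 0 0;0 0 0 0;0 0 0 0")

```text
clock: 16.3
position: [0.5004, -0.2317, 0.0501]
ee_rot: [-0.527, -0.469, 0.538, -0.461]
ft_force: [0.9, 0.1, 0.5]
grip_width: 1.0
```

```bash
sed -i 's/go(.*-.135)/go([.4990,-.2307,-.015],-.135)/' look.py; python3 look.py pics/s21.png
```

```text
t 16.3 pos [ 0.5004 -0.2317  0.0501] x [-0.02  -0.002 -1.   ] z [-0.135 -0.991  0.004] w 1.0 F [0.9 0.1 0.5] q [ 0.6   0.34 -0.3   1.8   0.12  1.04 -1.45]
 shift tool [ 0.0651 -0.0002 -0.0011] turn -0.0003
 after turn: shift [ 0.0651 -0.0002 -0.0011] z [-0.135 -0.991  0.004]
```

View pics/s21.png

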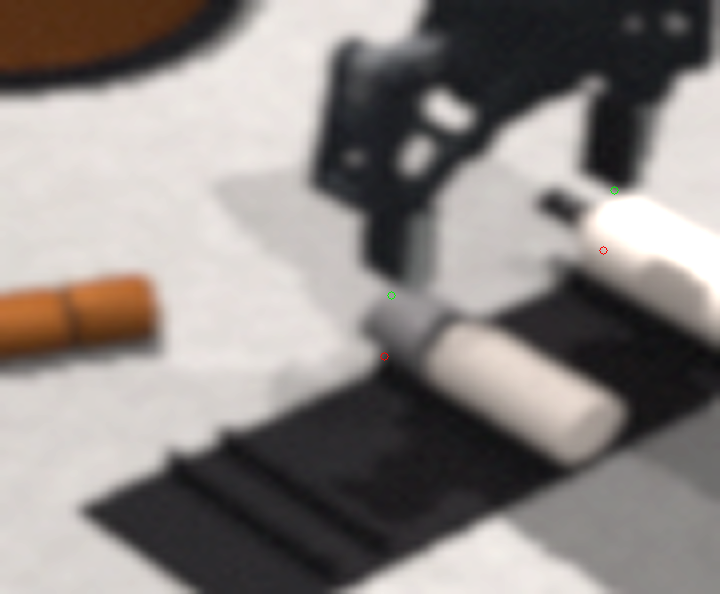

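Call:
play_rows(increments="0.01 0 -0.001 0;0.01 0 0 0;0.01 0 0 0;0.01 0 0 0;0 0 0 0;0 0 0 0;0 0 0 0")

```text
clock: 17.05
position: [0.4993, -0.2303, 0.0059]
ee_rot: [-0.527, -0.47, 0.538, -0.461]
ft_force: [0.7, -0.7, -0.0]
grip_width: 1.005
```

```bash
python3 look.py pics/s22.png
```

```text
t 17.05 pos [ 0.4993 -0.2303  0.0059] x [-0.021 -0.001 -1.   ] z [-0.135 -0.991  0.004] w 1.005 F [ 0.7 -0.7 -0. ] q [ 0.59  0.4  -0.29  1.83  0.15  0.95 -1.47]
 shift tool [0.0209 0.0002 0.0003] turn 0.0001
 after turn: shift [0.0209 0.0002 0.0003] z [-0.135 -0.991  0.004]
```

View pics/s22.png

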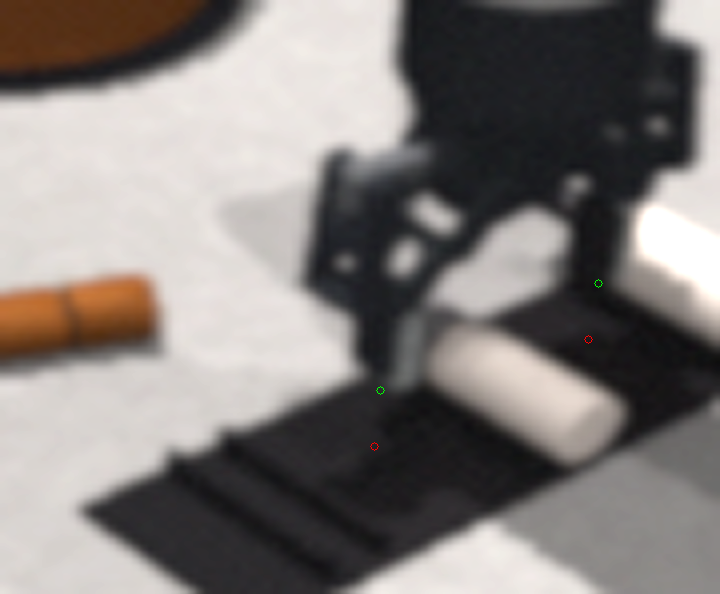

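Call:
play_rows(increments="0.007 0 0 0;0.007 0 0 0;0 0 0 0;0 0 0 0")

```text
clock: 17.5
position: [0.4997, -0.2307, -0.0085]
ee_rot: [-0.527, -0.469, 0.538, -0.461]
ft_force: [0.3, 0.0, -0.5]
grip_width: 1.005
```

Call:
play_rows(increments="0.004 0 0 0;0.003 0 0 0;0 0 0 0;0 0 0 0")

```text
clock: 17.9
position: [0.4996, -0.2308, -0.016]
ee_rot: [-0.527, -0.469, 0.538, -0.461]
ft_force: [0.2, 0.6, -0.7]
grip_width: 0.997
```

```bash
python3 look.py pics/s23.png
```

```text
t 17.9 pos [ 0.4996 -0.2308 -0.016 ] x [-0.019 -0.002 -1.   ] z [-0.135 -0.991  0.005] w 0.997 F [ 0.2  0.6 -0.7] q [ 0.59  0.43 -0.29  1.84  0.16  0.91 -1.48]
 shift tool [-0.001  -0.0007  0.    ] turn -0.0
 after turn: shift [-0.001  -0.0007  0.    ] z [-0.135 -0.991  0.005]
```

View pics/s23.png

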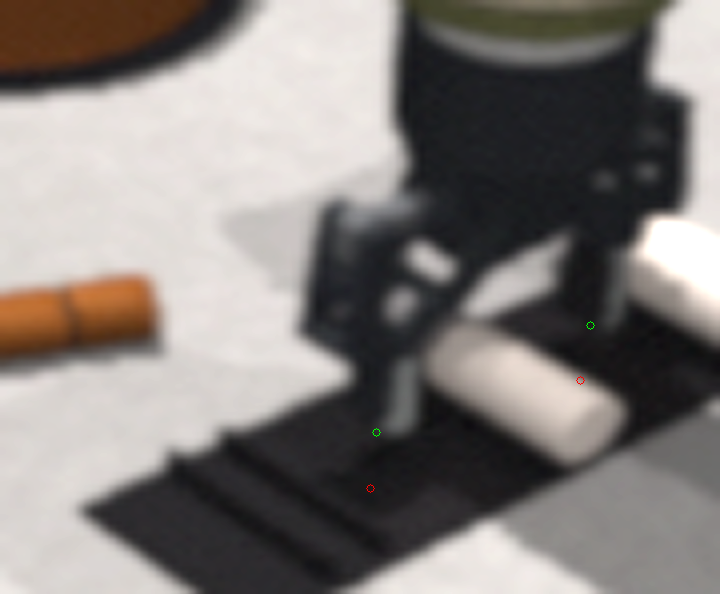

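Call:
play_rows(increments="0 0 0 0;0 0 0 0;0 0 0 0;0 0 0 0;0 0 0 0;0 0 0 0;0 0 0 0;0 0 0 0", hand=1, squeeze=25)

```text
clock: 18.75
position: [0.5, -0.2304, -0.0154]
ee_rot: [-0.527, -0.469, 0.538, -0.461]
ft_force: [-1.6, 0.7, 0.4]
grip_width: 0.319
```

Call:
play_rows(increments="-0.01 0 0 0;-0.02 0 0 0;-0.03 0 0 0;-0.03 0 0 0;-0.03 0 0 0;-0.03 0 0 0;0 0 0 0;0 0 0 0;0 0 0 0")

```text
clock: 19.65
position: [0.5019, -0.2309, 0.1443]
ee_rot: [-0.527, -0.468, 0.538, -0.462]
ft_force: [-0.0, -0.1, -1.8]
grip_width: 0.317
```

```bash
python3 -c "
from h import *
go([.500,.1445,.12],-.0)
s=camera('side');p=get_obs()['position']
a=cv2.resize(s['img'][60:230,290:460],None,fx=3.5,fy=3.5,interpolation=cv2.INTER_CUBIC)
cv2.imwrite('pics/s24.png',a)
"
```

```text
t 19.65 pos [ 0.5019 -0.2309  0.1443] x [-0.018 -0.003 -1.   ] z [-0.135 -0.991  0.006] w 0.317 F [-0.  -0.1 -1.8] q [ 0.61  0.24 -0.31  1.71  0.09  1.22 -1.43]
 shift tool [ 0.0231 -0.0521 -0.3719] turn -0.1353
 after turn: shift [ 0.0231 -0.0015 -0.3755] z [-0.    -1.     0.003]
```

View pics/s24.png

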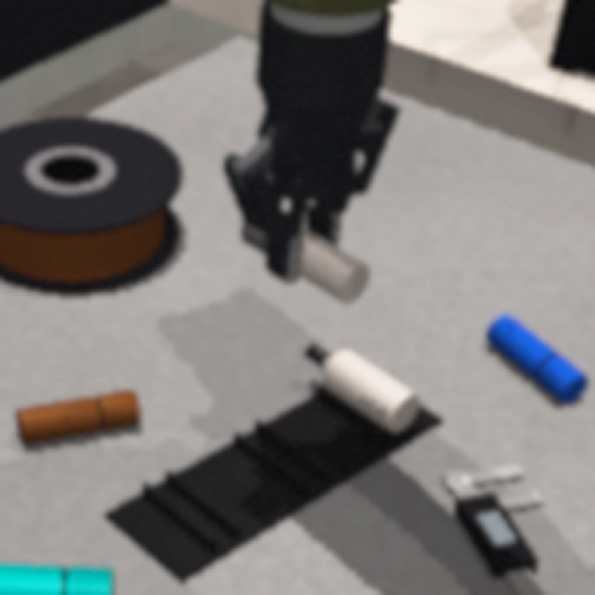

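Call:
play_rows(increments="0 0 0 -0.07;0 0 0 -0.065;0 0 -0.033 0;0 0 -0.033 0;0 0 -0.033 0;0 0 -0.033 0;0 0 -0.033 0;0 0 -0.033 0;0 0 -0.033 0;0 0 -0.033 0;0 0 -0.033 0;0 0 -0.033 0;0 0 -0.02 0;0 0 0 0;0 0 0 0;0 0 0 0")

```text
clock: 21.3
position: [0.4897, 0.1307, 0.1281]
ee_rot: [0.488, 0.512, -0.51, 0.489]
ft_force: [-0.4, -0.8, -0.3]
grip_width: 0.315
```

```bash
sed -i 's/(.047,/(.043,/' look2.py; python3 look2.py pics/s25.png .08
```

```text
t 21.3 pos [0.4897 0.1307 0.1281] x [-0.045  0.    -0.999] z [ 0.003 -1.    -0.001] w 0.315 F [-0.4 -0.8 -0.3] q [ 0.19  0.22 -0.59  1.8   0.11  1.21 -2.  ]
 shift tool [ 0.0476  0.0125 -0.0138] turn 0.0025
 after turn: shift [ 0.0476  0.0125 -0.0138] z [ 0. -1. -0.]
```

View pics/s25.png

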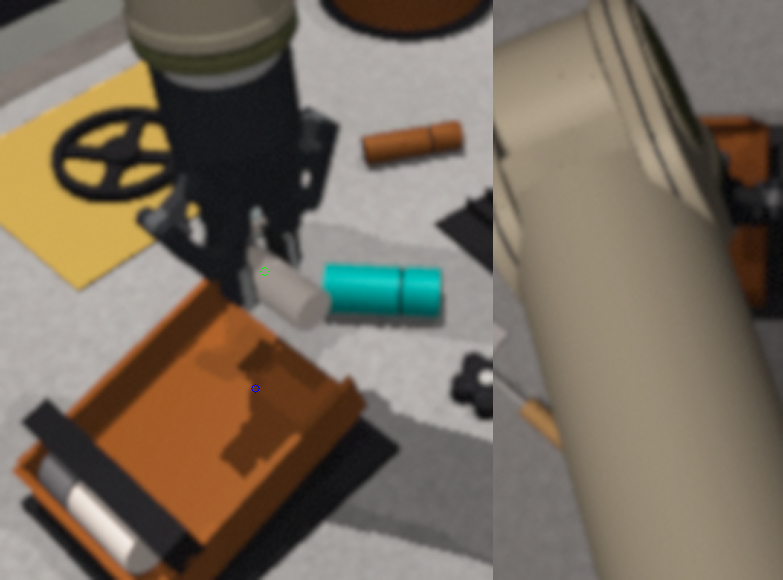

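Call:
play_rows(increments="0 0.005 -0.006 0;0 0.005 -0.006 0;0.01 0 0 0;0.01 0 0 0;0.01 0 0 0;0.01 0 0 0;0 0 0 0;0 0 0 0;0 0 0 0")

```text
clock: 22.3
position: [0.4985, 0.1407, 0.0829]
ee_rot: [-0.489, -0.511, 0.512, -0.488]
ft_force: [0.5, 0.3, 0.1]
grip_width: 0.318
```

```bash
python3 look2.py pics/s26.png .052
```

```text
t 22.3 pos [0.4985 0.1407 0.0829] x [-0.047 -0.001 -0.999] z [-0.002 -1.     0.001] w 0.318 F [0.5 0.3 0.1] q [ 0.16  0.29 -0.58  1.82  0.16  1.13 -2.05]
 shift tool [ 0.0308  0.003  -0.0038] turn -0.0021
 after turn: shift [ 0.0308  0.003  -0.0038] z [-0.    -1.     0.001]
```

Call:
play_rows(increments="0.008 0.003 -0.004 0;0.008 0 0 0;0.008 0 0 0;0.005 0 0 0;0 0 0 0;0 0 0 0;0 0 0 0")

```text
clock: 23.1
position: [0.5006, 0.1452, 0.0515]
ee_rot: [-0.489, -0.511, 0.512, -0.488]
ft_force: [-0.2, -0.5, -0.4]
grip_width: 0.317
```

```bash
python3 look2.py pics/s27.png .052
```

```text
t 23.1 pos [0.5006 0.1452 0.0515] x [-0.046 -0.    -0.999] z [-0.002 -1.     0.   ] w 0.317 F [-0.2 -0.5 -0.4] q [ 0.14  0.34 -0.58  1.84  0.19  1.07 -2.08]
 shift tool [-0.0004 -0.0007  0.0007] turn -0.0021
 after turn: shift [-0.0004 -0.0007  0.0007] z [-0. -1.  0.]
```

View pics/s27.png

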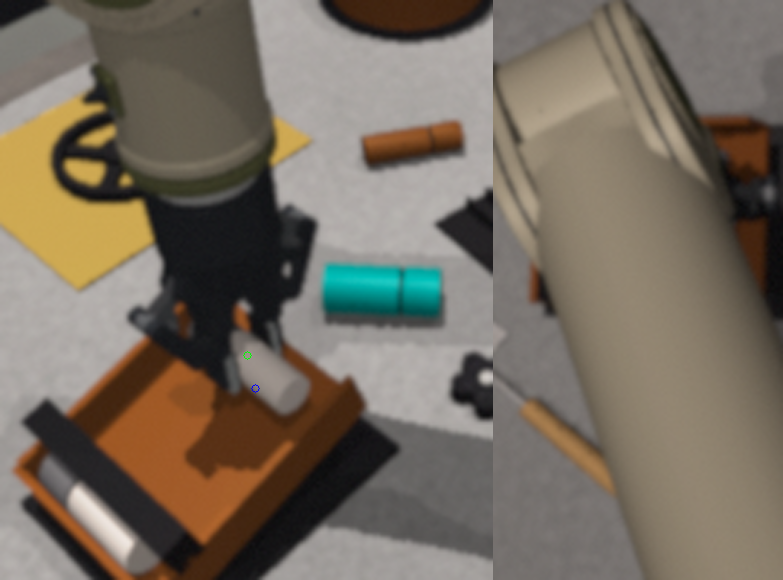

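Call:
play_rows(increments="0 0 0 0;0 0 0 0;0 0 0 0;0 0 0 0;-0.01 0 0 0;-0.01 0 0 0;-0.02 0 0 0;-0.03 0 0 0;-0.03 0 0 0;-0.03 0 0 0;0 0 0 0;0 0 0 0", hand=-1)

```text
clock: 24.4
position: [0.5075, 0.1459, 0.1935]
ee_rot: [-0.49, -0.51, 0.51, -0.489]
ft_force: [0.8, -0.2, -0.5]
grip_width: 0.999
```

Call:
play_rows(increments="-0.01 0 0.03 0;0 0 0.03 0;0 0 0.03 0;0 0 0.03 0;0 0 0.03 0;0 0 0.03 0;0 0 0.03 0;0 0 0.03 0;0 0 0.03 0;0 0 0.02 0;0 0 0 0;0 0 0 0;0 0 0 0")

```text
clock: 25.7
position: [0.5027, -0.1526, 0.197]
ee_rot: [0.487, 0.515, -0.511, 0.487]
ft_force: [-0.2, 0.6, -0.8]
grip_width: 1.001
```

```bash
python3 -c "
from h import *
go([.5,-.14,.19],0)
s=camera('side');c=camera('top')
a=cv2.resize(s['img'][220:360,170:310],None,fx=3.5,fy=3.5,interpolation=cv2.INTER_CUBIC)
b=cv2.resize(c['img'][140:240,155:240],None,fx=3.5,fy=3.5,interpolation=cv2.INTER_CUBIC)
b=cv2.copyMakeBorder(b,0,a.shape[0]-b.shape[0],0,0,cv2.BORDER_CONSTANT)
cv2.imwrite('pics/f1.png',np.hstack([a,b]));cv2.imwrite('pics/f2.png',s['img'])
"
```

```text
t 25.7 pos [ 0.5027 -0.1526  0.197 ] x [-0.052  0.004 -0.999] z [ 0.004 -1.    -0.004] w 1.001 F [-0.2  0.6 -0.8] q [ 0.54  0.18 -0.37  1.67  0.07  1.36 -1.42]
 shift tool [ 0.0072 -0.0022 -0.0126] turn 0.0035
 after turn: shift [ 0.0072 -0.0023 -0.0126] z [ 0.    -1.    -0.004]
```

View pics/f1.png

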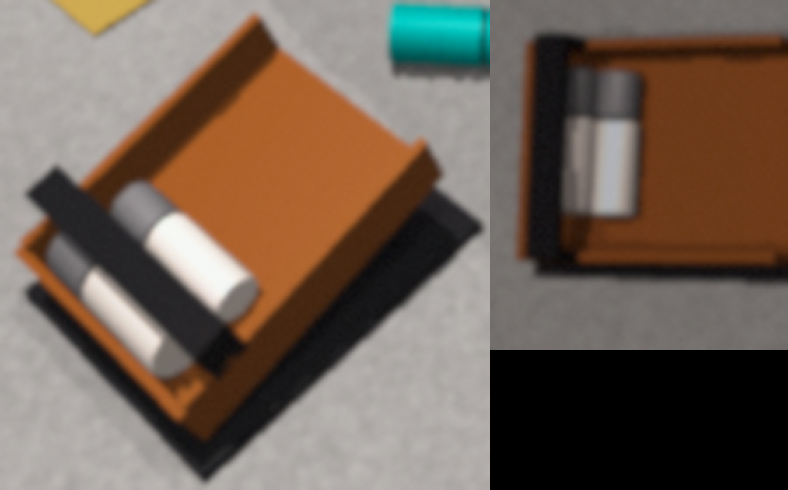

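View pics/f2.png

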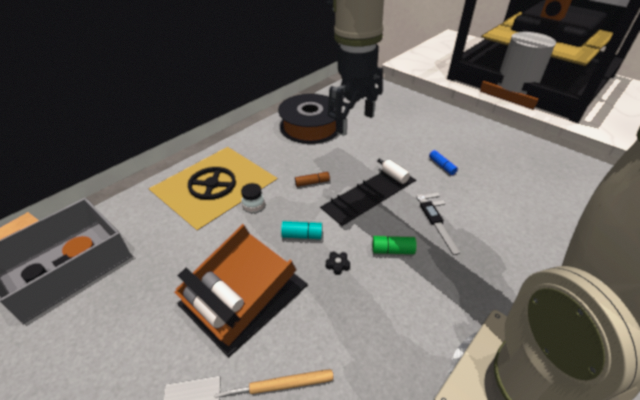

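```bash
python3 -c "
from h import *
c=camera('top');print(proj(c,[.5,.227,.0525]),'obs ~190.7', plane(c,(190.7,181),.0525))
from workcell import workorder
print(workorder.hand_in())"
```

```text
[190.46877481 183.43806845] obs ~190.7 [0.50554438 0.22672353 0.0525    ]
the job is handed in; nothing more can be done
None
```

Both glue sticks are in the dispenser and the job is handed in, after about 26 s of the 58 s allowed. I loaded the thick stick first and it rolled down to the stop. I then loaded the slim one, which rests right behind it. The oil bottle still lies in the rack and I left the look-alikes alone.

**Last checks:** in both views the sticks lie square to the lane and side by side, with the thick one against the stop. The slim stick's centre is within about 1 px of where it should rest (column 190.7 seen, 190.5 expected). It sits about 5 mm off mid-lane in x. The gripper was open, raised and clear of everything, and the contact forces I read were under about 2 N.

**What disagreed:** the reported tool height was about 29 mm lower than the fingertips appeared in the side camera. I went by the pictures and the force readings and went down in small steps, to reported heights of about -13 and -16 mm. Grip openings of about 39 and 27 mm confirmed both grasps. The tool also tilted by up to about 3° during the moves, with no visible effect on how the sticks lie.

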